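# Clamp the reference block in its fixture, thumbscrew finger-tight

### The job

Clamp the square steel reference block so that the dents in its front half can be measured without it shifting: lay it flat in the nest between the four corner locators of the fixture and let go, swing the blue clamp arm over it as far as its stop, then turn the knurled thumbscrew down (clockwise from above) until it seats on the block. Make it snug, finger-tight: once you feel the resistance rise go on about a tenth of a turn, so that the block is held, but do not force it, because too much pressure marks the block. Leave the other things on the bench alone.

Things in the scene. Friction and masses are not known exactly. Their poses are not given: they have to be found in the camera images.
- fixture: clamp fixture screwed to the bench: dark steel base plate 152 x 112 x 14 mm with a nest of four L-shaped bright corner locators, 9 mm tall, a pivot post (20 mm thick, at x = +74 mm) that carries the blue clamp arm, and a stop pin (9 mm thick, 52 mm above the bench, at x = +58, y = +14 mm). Origin on the bench below the middle of the nest, z up.
- nest_floor (a point): middle of the nest's floor, 14 mm above the bench, axes as the fixture's: the middle of the block's underside belongs here, its sides parallel to x and y. The locators leave 1.6 mm beside the block on each side and stand only at the corners: the middle 42 mm of each side of the block stay free for fingers, with most room on the +y and -y sides.
- clamp_arm (a joint): swing of the blue clamp arm about the pivot post (vertical axis), rad: 0 = over the nest, pointing along the fixture's -x, at its stop; grows to 2.5 counter-clockwise from above as it swings away (1.6 to 2.2 at the start). Stays where it is left (0.08 N m of friction). A flat bar 18 mm wide, 12 mm thick, underside 42 mm above the bench, reaching 102 mm from the pivot axis.
- clamp_nose (a point): middle of the rounded nose of the clamp arm, 92 mm from the pivot axis and 48 mm above the bench; its x axis points from the nose to the pivot. A good place to push the arm round sideways.
- thumbscrew: knurled steel thumbscrew in the clamp arm, axis vertical, 60 mm from the pivot axis. Origin at the middle of its head: 30 mm across, 18 mm tall, slotted on top; below it a thinner neck, so that at the start 13 to 14 mm lie between head and arm. Clockwise from above screws it down, 8 mm a turn (1.27 mm per rad). Turning it takes 0.06 N m while free. It stays where it is left.
- screw_top (a point): middle of the thumbscrew's top. Its brass foot, 28 mm across, below the arm, was set by hand and lies 54.6 to 57.6 mm below this point: how far to turn must be felt (1 to 4 rad until it bears). Then turning grows stiffer, 0.1 to 0.2 N m, the arm springs, and fingers that follow the thread down feel some newtons upward. Each 0.1 rad on from there adds about 3 N of pressure.
- block: square steel reference block, 60 x 60 x 12 mm, 0.33 kg, at the start lying flat on the bench. Origin at the middle of its underside, x and y axes parallel to its sides. A foot that presses on it with about 20 N is finger-tight; with less than 10 N it is not held, more than 35 N marks it.
- short_sample: standing turned steel cylinder, 30 mm across and 26 mm tall, beside the work; to be left alone. Origin in the middle of its underside.
- flat_sample: standing turned steel disc, 35 mm across and 18 mm tall, beside the work; to be left alone. Origin in the middle of its underside.
- calipers: digital caliper lying flat, 225 mm long, beside the work; to be left alone. Origin in the middle of its underside.
- marker: black marker pen, 124 mm long, beside the work; to be left alone. Origin in the middle of its underside.
- reading_microscope: black reading microscope, 127 mm long and 85 mm tall, beside the work; to be left alone. Origin in the middle of its underside.
- driver: screwdriver with an orange handle, 200 mm long, beside the work; to be left alone. Origin in the middle of its underside.
- small_case: small black plastic case, 36 x 61 x 24 mm, beside the work; to be left alone. Origin in the middle of its underside.

How it is judged:
On the way, in this order (a step that is already met when the one before it is completed fails the run):
1. the block lies flat in the nest, released, with the clamp arm still swung away (x of block in the frame of nest_floor between -0.003 and 0.003 m and y of block in the frame of nest_floor between -0.003 and 0.003 m and z of block in the frame of nest_floor between -0.002 and 0.0015 m and angle between block's own z axis and vertical below 0.05 rad and contact force between the arm and block below 0.2 N and value of joint clamp_arm above 1.2 rad), for 0.2 s.
2. the clamp arm is over the block, at its stop, the thumbscrew not yet bearing on the block (x of block in the frame of nest_floor between -0.003 and 0.003 m and y of block in the frame of nest_floor between -0.003 and 0.003 m and z of block in the frame of nest_floor between -0.002 and 0.0015 m and angle between block's own z axis and vertical below 0.05 rad and value of joint clamp_arm below 0.06 rad and contact force between thumbscrew and block below 1 N), for 0.2 s.
At the end, for the whole second after the job is handed in: the block lies flat in the nest (its middle within 3 mm of the nest's each way, its underside within 1.5 mm of the floor, tilted by less than 0.05 rad), the clamp arm is within 0.06 rad of its stop, the thumbscrew presses on the block with 10 to 35 N, and nothing moves (x of block in the frame of nest_floor between -0.003 and 0.003 m and y of block in the frame of nest_floor between -0.003 and 0.003 m and z of block in the frame of nest_floor between -0.002 and 0.0015 m and angle between block's own z axis and vertical below 0.05 rad and value of joint clamp_arm below 0.06 rad and contact force between thumbscrew and block between 10 and 35 N and linear speed of block below 0.01 m/s); the robot touches nothing.
It fails at once if the thumbscrew presses on the block with more than 35 N (contact force between thumbscrew and block above 35 N).
It fails at once if another thing on the bench is shifted by more than 15 mm (distance of any of short_sample, flat_sample, calipers, marker, reading_microscope, driver, small_case from where it was at the start of the episode above 0.015 m).
It also fails if it takes over 72 s, if anything falls off the work surface, if the arm or the gripper's body presses on something with over 40 N, if the wrist force passes 120 N, or if a joint passes its speed limit or range.

### The arm

A 6-joint arm with a two-finger parallel gripper is mounted at the origin on a cart in front of the work surface, level with it; the furniture and walls round the work are solid. World frame = base frame: x ahead of the robot, y to its left, z up, the work surface at z = 0. Lengths are in m, angles in rad, forces in N, time in s.
With the tool pointing down it reaches from about 0.225 to 0.875 m from the base axis. Payload 3.4 kg.
Tool frame: the origin (TCP) lies at the very end of the fingers, on their centre line; the grasp point (between the pads) lies 19 mm behind it; z points along the fingers, y is the direction in which the jaws open and shut (so a half turn about z gives the same grasp; the last joint's range is limited). The gripper opens to 85 mm and grips with 20 to 120 N. Pads are 22 mm wide; open, the fingers measure 114 mm over their backs; the gripper's body (76 mm by 85 mm) begins 54 mm behind the grasp point. The pads swing forward as they close: fully open they stand 13 mm farther back than shut.
Start: joints at [-1.386, 0.276, 1.505, -0, 1.361, -0.121], TCP at [0.173, -0.548, 0.231] pointing down, gripper open.
Joint ranges: [-2.89, 2.89], [-0.75, 2.08], [0.22, 2.7], [-1.18, 4.32], [0.11, 2.71], [-2.7, 2.7]. Speed limits (rad/s): [2.57, 2.57, 3.14, 3.14, 3.14, 3.14].

### API

Orientations are given as a unit quaternion [w, x, y, z].
In Python, from rig import manip, eyes gives the robot as it stands. The module is installed in compiled form; this text tells all that it offers.
- The arm moves only by the tool servo_tool, never from a script. Its argument "deltas" is one flat list of numbers, 6 for each row, row after row: the shift along the tool's x, y, z in cm, then the turn, a rotation vector about the tool's x, y, z in degrees. A call has 1 to 20 rows; each row shifts and turns the pose as measured when the row begins, along the tool's axes as they then stand; what a row does not reach is not made up. A row lasts 1/10 s, in which the tool goes at most 50 mm and 8.59 degrees, less where a joint would pass 70% of its speed; a pose out of reach is approached as far as the arm can. A call with a gripper value outside its range is refused whole. "jaw" is the finger opening in cm, from 0 to 8.54, set as the call begins (left out, the last holds). The fingers move at their own pace and stop on an object; "grip_force" is the grip in N (left out, the last holds). Time passes only in rows, so rows that do not move let the fingers close. It gives the time, the measured TCP pose, the force and the opening at its end, in the units of the state.
- manip.get_state(): the state, without advancing time (a new reading comes with each control period).
- eyes.get_image(name): name is "scene" or "side" or "wrist"; returns (picture, depth): 384x512x3 uint8, red, green, blue; 384x512 float32, m along the optical axis (not along the pixel's ray), 0 where there is no reading.
- eyes.get_calibration(name): a dict with "camera_matrix" (3x3 intrinsics, pixels), "rvec" (rotation vector, rad) and "tvec" (3), from world to camera coordinates, as OpenCV has them. Camera axes: x right, y down, z forward; pixel columns grow to the right and rows downward; lengths in m; the calibration is good to about 2 mm. A picture is of the moment at which its call begins: read the wrist's pose just before it. get_calibration takes no time and is no camera call; for the wrist camera it gives the pose at the moment of the call.
- manip.sign_off(): hands the job in, once; it reports no verdict.
The state is a dict: "clock": time; "qpos": joint angles; "qd": joint speeds; "effort": joint torques, N m; "position": TCP position; "ee_rot": TCP orientation; "contact_force": force on the tool from outside, world axes, zero at the start; "moment": the same for the moment, N m; "width": finger opening in m.
Only numpy, scipy, OpenCV 4.12 (cv2) and the standard library are available. Lean on these libraries where they do the work, as an engineer would, in place of code of your own. Each camera call takes 0.05 s, during which the arm holds its last target.

## Working session

There is one attempt and no reset: what is moved stays moved. The work goes in short steps, Python scripts to look and compute and a tool call to move; the robot and the scene stay as the last step left them, time stands still between calls to the robot, and variables do not carry over. Pictures are saved under pics/ and viewed, and the job is handed in when it is done.

Besides the shell and the picture viewer there is one more tool, called after "Request:" as name(argument=value, ...), one argument or row to a line, values as JSON. servo_tool: Moves the arm, as the interface text tells. Its arguments: {"type":"object","properties":{"deltas":{"type":"array","items":{"type":"number"}},"jaw":{"type":"number"},"grip_force":{"type":"number"}},"required":["deltas"]}

```bash
ls; mkdir -p pics; cat > h.py <<'E'
import numpy as np,cv2
from rig import manip,eyes
def grab(n,tag):
    im,d=eyes.get_image(n); cv2.imwrite(f'pics/{tag}.png',im[:,:,::-1]); np.save(f'pics/{tag}.npy',d)
    c=eyes.get_calibration(n); np.savez(f'pics/{tag}_c.npz',K=c['camera_matrix'],r=c['rvec'],t=c['tvec']); return im,d
def cloud(tag):
    d=np.load(f'pics/{tag}.npy');c=np.load(f'pics/{tag}_c.npz');K=c['K'];R=cv2.Rodrigues(c['r'])[0]
    v,u=np.mgrid[:d.shape[0],:d.shape[1]]
    p=np.stack([(u-K[0,2])/K[0,0]*d,(v-K[1,2])/K[1,1]*d,d],-1)
    w=(p-c['t'].ravel())@R; w[d==0]=np.nan; return w
E
python3 - <<'E'
from h import *
s=manip.get_state();print(s)
for n in ('scene','side','wrist'):
    grab(n,n+'0')
    c=np.load(f'pics/{n}0_c.npz');R=cv2.Rodrigues(c['r'])[0];print(n,-R.T@c['t'].ravel(),c['K'][0,0])
E
```

```text
pics
{'clock': 0.0, 'qpos': array([-1.38604080e+00,  2.76622971e-01,  1.50613835e+00,  1.24172998e-06,
        1.36070705e+00, -1.20963013e-01]), 'qd': array([-0.00033154, -0.00059691,  0.00065283,  0.00053684, -0.00058389,
        0.00049808]), 'effort': array([-3.16898866e-05, -4.16776872e+01, -2.45804805e+01, -1.02830209e-04,
        1.08914904e-02, -6.22698224e-06]), 'position': array([ 0.17297988, -0.5478068 ,  0.23042169]), 'ee_rot': array([-9.37402768e-04,  9.88339338e-01,  1.52264487e-01, -2.93023835e-05]), 'contact_force': array([-0.05563496,  0.50419447,  0.02546431]), 'moment': array([-0.01518127,  0.01273341,  0.0471251 ]), 'width': 0.0851668891239019}
scene [-0.07916563  0.69902408  0.72237398] 359.62488501475065
side [1.27014614 0.44939717 0.89778971] 377.95956557505826
wrist [ 0.25200523 -0.5235132   0.37255786] 307.34652125053645
```

View pics/scene0.png

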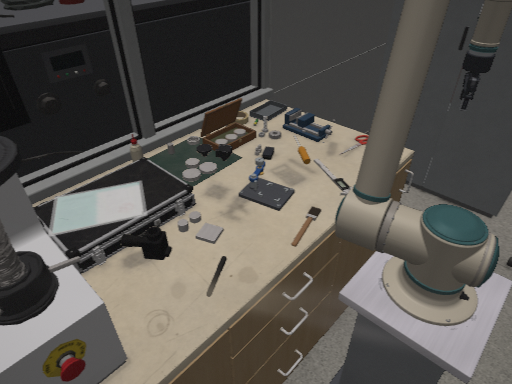

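View pics/side0.png

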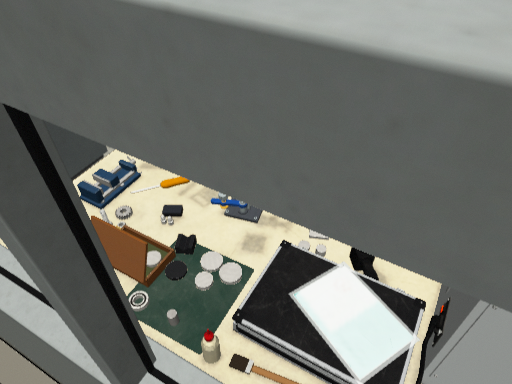

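View pics/wrist0.png

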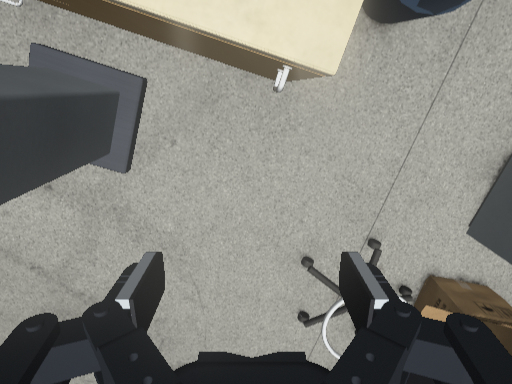

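The scene view shows the block at about (210,232), the fixture plate at about (267,193) with the blue arm at (258,170), the samples at (183,223) and (195,217), the microscope at (155,243) and the marker at (217,275). Next I'll measure positions from these.

```bash
python3 - <<'E'
from h import *
w=cloud('scene0'); im=cv2.imread('pics/scene0.png')
for n,(u,v) in dict(block=(210,232),plate=(267,193),armtip=(261,162),s1=(183,224),s2=(195,217),mic=(155,243),mark=(217,275),case=(268,153),cal=(330,175),driver=(304,155)).items(): print(n,w[v,u].round(3))
c=cv2.resize(im[130:270,130:350],None,fx=3.6,fy=3.6,interpolation=cv2.INTER_CUBIC);cv2.imwrite('pics/z.png',c)
# block corners fit
m=(abs(w[...,2]-0.012)<0.006)
roi=np.zeros(m.shape,bool);roi[218:248,190:230]=1
g=(im.max(2).astype(int)-im.min(2))<25
q=w[m&roi&g];print(len(q),cv2.minAreaRect(q[:,:2].astype(np.float32)*1000),q[:,2].mean())
E
```

```text
block [0.526 0.24  0.013]
plate [ 0.524 -0.004  0.015]
armtip [ 0.593 -0.052  0.082]
s1 [0.598 0.278 0.025]
s2 [0.604 0.23  0.017]
mic [0.555 0.396 0.065]
mark [0.396 0.332 0.013]
case [ 0.675 -0.182  0.025]
cal [ 0.434 -0.234  0.009]
driver [ 0.565 -0.257  0.027]
375 ((554.4456787109375, 244.72189331054688), (118.38191986083984, 68.73673248291016), 7.964410781860352) 0.011863704735495759
```

View pics/z.png

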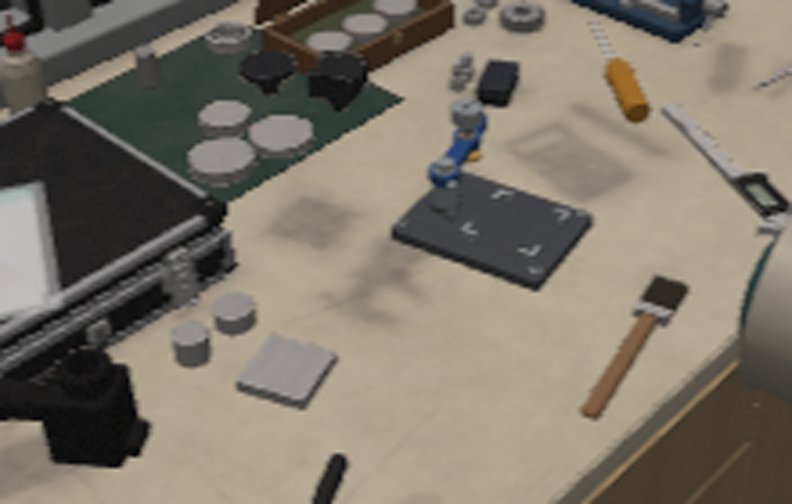

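Request:
servo_tool(
  deltas=[2.6, -3.1, -0.4, 0, 0, 0, 2.6, -3.1, -0.4, 0, 0, 0, 2.6, -3.1, -0.4, 0, 0, 0, 2.6, -3.1, -0.4, 0, 0, 0, 2.6, -3.1, -0.4, 0, 0, 0, 2.6, -3.1, -0.4, 0, 0, 0, 2.6, -3.1, -0.4, 0, 0, 0, 2.6, -3.1, -0.4, 0, 0, 0, 2.6, -3.1, -0.4, 0, 0, 0, 2.6, -3.1, -0.4, 0, 0, 0, 2.6, -3.1, -0.4, 0, 0, 0, 2.6, -3.1, -0.4, 0, 0, 0, 2.6, -3.1, -0.4, 0, 0, 0, 2.6, -3.1, -0.4, 0, 0, 0, 2.6, -3.1, -0.4, 0, 0, 0, 2.6, -3.1, -0.4, 0, 0, 0, 2.6, -3.1, -0.4, 0, 0, 0, 2.6, -3.1, -0.4, 0, 0, 0],
)

```text
clock: 1.95
position: [0.4587, 0.147, 0.303]
ee_rot: [-0.002, 0.989, 0.147, 0.001]
contact_force: [0.5, 0.1, 0.1]
width: 0.0855
```

```bash
python3 - <<'E'
from h import *
s=manip.get_state();print(s['clock'],s['position'],s['ee_rot'],s['contact_force'],s['qpos'])
grab('wrist','w1')
E
```

```text
1.95 [0.45869544 0.14697821 0.30303745] [-1.62346364e-03  9.89123534e-01  1.47075750e-01  8.49866346e-04] [0.54701039 0.13934501 0.10418817] [0.1630409  0.09764253 1.55823397 0.00323249 1.48396697 1.43833678]
```

View pics/w1.png

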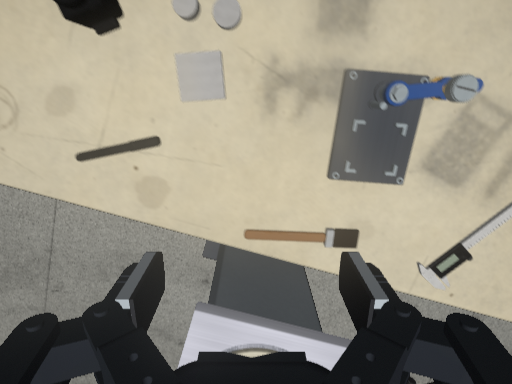

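The wrist view shows the block at (201,76), and the fixture plate with corners at about (347,68), (430,78), (404,185) and (330,180). The pivot is at (397,93), the clamp arm points right, the screw head is at (464,88), and the nest locators are at (358,125), (402,129), (352,168) and (390,170).

```bash
python3 - <<'E'
from h import *
w=cloud('w1'); im=cv2.imread('pics/w1.png').astype(int)
c=np.load('pics/w1_c.npz');K=c['K'];R=cv2.Rodrigues(c['r'])[0];t=c['t'].ravel();C=-R.T@t;print('cam',C,R.T[:,2])
def ray(u,v,z):
    d=R.T@np.linalg.inv(K)@np.array([u,v,1.]);return C+d*(z-C[2])/d[2]
def rect(mask,z):
    n,l,st,ce=cv2.connectedComponentsWithStats(mask.astype(np.uint8));k=1+np.argmax(st[1:,4])
    ys,xs=np.where(l==k);P=np.array([ray(x,y,z)[:2]*1000 for x,y in zip(xs,ys)],np.float32)
    cv2.imwrite('pics/m.png',(l==k)*255)
    return len(P),cv2.minAreaRect(P),P.mean(0)
sat=im.max(2)-im.min(2);br=im.mean(2)
V,U=np.mgrid[:384,:512]
mb=(sat<22)&(br>110)&(U>165)&(U<235)&(V>42)&(V<110)
print('block',rect(mb,.012),w[76,201])
mp=(br<105)&(sat<40)&(U>318)&(U<440)&(V>60)&(V<195)
print('plate',rect(mp,.014),w[150,375]); cv2.imwrite('pics/mp.png',np.hstack([mb,mp])*255)
for n,(u,v) in dict(piv=(397,93),screw=(464,88),pin=(382,105),arm=(430,91)).items(): print(n,w[v-1:v+2,u-1:u+2].reshape(-1,3).mean(0).round(4))
z=cv2.imread('pics/w1.png');cv2.imwrite('pics/z1.png',np.hstack([cv2.resize(z[55:200,315:500],None,fx=3,fy=3,interpolation=2),cv2.resize(z[35:115,160:240],None,fx=3,fy=5.4375,interpolation=2)]))
E
```

```text
cam [0.54020227 0.1754614  0.4459005 ] [-0.30519024 -0.08423675 -0.94855843]
block (2199, ((533.9915771484375, 248.8624725341797), (60.203948974609375, 60.63396072387695), 21.143972396850586), array([534.6502 , 248.94278], dtype=float32)) [0.53441723 0.24773039 0.01376489]
plate (7316, ((537.666259765625, 0.21659088134765625), (147.90977478027344, 110.7687759399414), 12.381363868713379), array([537.40955  ,   3.1184137], dtype=float32)) [ 0.51140213 -0.01230153  0.01229533]
piv [0.5851 0.0121 0.0606]
screw [ 0.609  -0.0463  0.0842]
pin [0.5681 0.0191 0.05  ]
arm [ 0.5998 -0.0282  0.0528][ WARN:0@0.639] global loadsave.cpp:1063 imwrite_ Unsupported depth image for selected encoder is fallbacked to CV_8U.
```

View pics/z1.png

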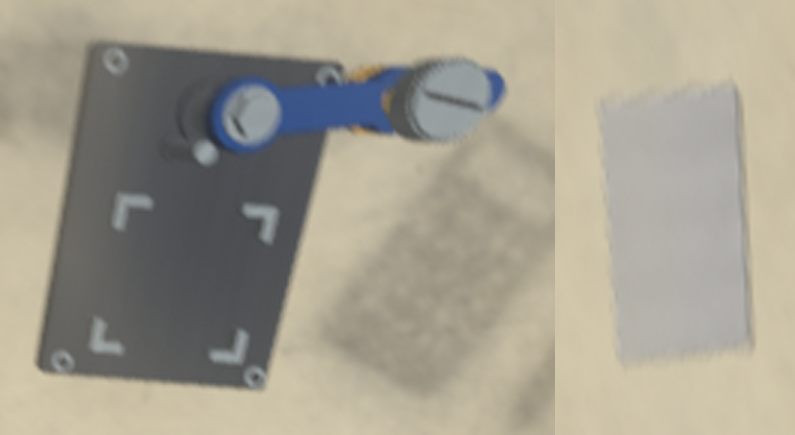

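View pics/mp.png

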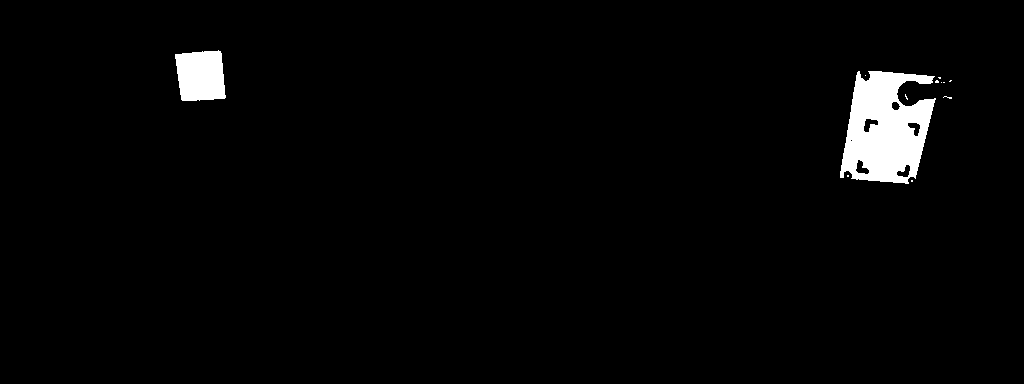

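Block top centre is at about (0.534, 0.249) with yaw 21°, and fixture yaw is about 12.4°. I'll write a move planner and hover over the block.

```bash
cat >> h.py <<'E'
from scipy.spatial.transform import Rotation as Ro
def tgtR(yaw,): # tool z down, x axis at yaw
    c,s=np.cos(yaw),np.sin(yaw); return np.array([[c,s,0],[s,-c,0],[0,0,-1.]])
def plan(pos,yawdeg,n):
    s=manip.get_state();q=s['ee_rot'];R0=Ro.from_quat([q[1],q[2],q[3],q[0]]).as_matrix();p=s['position']
    rv=Ro.from_matrix(R0.T@tgtR(np.radians(yawdeg))).as_rotvec()
    print('clock',s['clock'],'pos',p.round(4),'F',s['contact_force'].round(1),'w',s['width'].round(4),'q6',s['qpos'][5].round(2))
    rows=[]
    for i in range(n):
        Ri=R0@Ro.from_rotvec(rv*i/n).as_matrix()
        rows+=list((Ri.T@((np.array(pos)-p)/n)*100).round(2))+list(np.degrees(rv/n).round(2))
    print('[%s]'%', '.join('%g'%x for x in rows))
def yawof(s):
    q=s['ee_rot'];R=Ro.from_quat([q[1],q[2],q[3],q[0]]).as_matrix();return np.degrees(np.arctan2(R[1,0],R[0,0]))
E
python3 -c "
from h import *
plan([.534,.249,.12],21.1,6)"
```

```text
Traceback (most recent call last):
  File "h.py", line 17, in plan
    print('clock',s['clock'],'pos',p.round(4),'F',s['contact_force'].round(1),'w',s['width'].round(4),'q6',s['qpos'][5].round(2))
                                                                                  ^^^^^^^^^^^^^^^^
AttributeError: 'float' object has no attribute 'round'
```

```bash
sed -i "s/s\['width'\].round(4)/round(float(s['width']),4)/" h.py
python3 -c "
from h import *
plan([.534,.249,.12],21.1,6)"
```

```text
clock 2.0 pos [0.4618 0.153  0.3033] F [2.7 5.2 1.2] w 0.0855 q6 1.44
[1.6, -1.15, 3.08, -0.09, -0.08, -0.67, 1.61, -1.13, 3.08, -0.09, -0.08, -0.67, 1.63, -1.12, 3.07, -0.09, -0.08, -0.67, 1.65, -1.1, 3.07, -0.09, -0.08, -0.67, 1.67, -1.09, 3.06, -0.09, -0.08, -0.67, 1.68, -1.07, 3.06, -0.09, -0.08, -0.67]
```

The arm kept settling during the camera call, so the calibration I read afterwards didn't match the picture. I'll read it before the image from now on, and add settling rows.

Request:
servo_tool(
  deltas=[1.6, -1.1, 3, -0.1, -0.1, -0.7, 1.6, -1.1, 3, -0.1, -0.1, -0.7, 1.6, -1.1, 3, -0.1, -0.1, -0.7, 1.7, -1.1, 3, -0.1, -0.1, -0.7, 1.7, -1.1, 3, -0.1, -0.1, -0.7, 1.7, -1.1, 3, -0.1, -0.1, -0.7, 0, 0, 0, 0, 0, 0, 0, 0, 0, 0, 0, 0],
)

```text
clock: 2.8
position: [0.5376, 0.2546, 0.1175]
ee_rot: [0.002, 0.982, 0.19, -0.0]
contact_force: [0.7, 0.0, 0.4]
width: 0.0855
```

```bash
cat >> h.py <<'E'
def grab(n,tag):
    c=eyes.get_calibration(n);im,d=eyes.get_image(n); cv2.imwrite(f'pics/{tag}.png',im[:,:,::-1]); np.save(f'pics/{tag}.npy',d)
    np.savez(f'pics/{tag}_c.npz',K=c['camera_matrix'],r=c['rvec'],t=c['tvec']); return im,d
def caml(tag):
    c=np.load(f'pics/{tag}_c.npz');K=c['K'];R=cv2.Rodrigues(c['r'])[0];t=c['t'].ravel();C=-R.T@t
    def ray(u,v,z):
        d=R.T@np.linalg.inv(K)@np.array([u,v,1.]);return C+d*(z-C[2])/d[2]
    def proj(P): return cv2.projectPoints(np.array(P,float).reshape(-1,1,3),c['r'],c['t'],K,None)[0].reshape(-1,2)
    return ray,proj
E
python3 - <<'E'
from h import *
s=manip.get_state();print(s['clock'],s['position'],yawof(s),s['qd'].round(3))
grab('wrist','w2');s=manip.get_state();print(s['position'])
E
```

```text
2.8 [0.53763223 0.25455505 0.11745205] 21.868050025219652 [ 0.008  0.033  0.016  0.004 -0.01  -0.002]
[0.53739838 0.25438025 0.11746237]
```

View pics/w2.png

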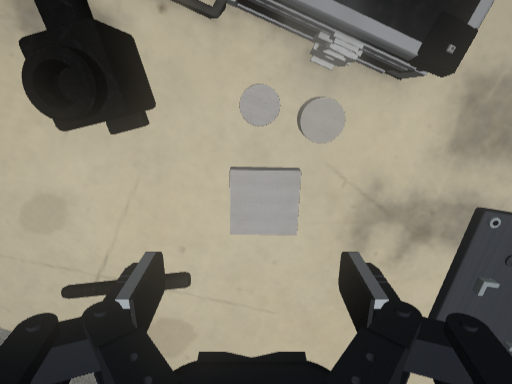

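The block is centred at about (265,202) and square in the view. The marker is seen at the left finger (130,285), but further from the block.

```bash
python3 - <<'E'
from h import *
ray,proj=caml('w2');im=cv2.imread('pics/w2.png').astype(int)
sat=im.max(2)-im.min(2);br=im.mean(2);V,U=np.mgrid[:384,:512]
m=(sat<22)&(br>100)&(U>215)&(U<315)&(V>155)&(V<250)
n,l,st,ce=cv2.connectedComponentsWithStats(m.astype(np.uint8));k=1+np.argmax(st[1:,4])
cs,_=cv2.findContours((l==k).astype(np.uint8),0,1);P=np.array([ray(x,y,.012)[:2]*1000 for x,y in max(cs,key=len)[:,0]],np.float32)
print(cv2.minAreaRect(P)); print(st[k])
for v in range(160,182): print(v,im[v,265].tolist(),end=' ')
w=cloud('w2');print(w[205,265],w[120,322],w[105,260],w[290,80],w[280,185])
s=manip.get_state();print(proj([s['position'],[*s['position'][:2],0.0]]))
E
```

```text
((530.41455078125, 239.07443237304688), (61.46159744262695, 59.24509811401367), 20.5388240814209)
[ 230  167   71   68 4512]
160 [148, 171, 178] 161 [148, 170, 178] 162 [148, 170, 178] 163 [149, 171, 178] 164 [149, 171, 179] 165 [149, 172, 180] 166 [137, 157, 163] 167 [106, 116, 120] 168 [89, 93, 94] 169 [90, 95, 96] 170 [128, 131, 132] 171 [160, 163, 165] 172 [156, 159, 161] 173 [156, 159, 161] 174 [155, 158, 160] 175 [155, 158, 160] 176 [155, 158, 160] 177 [154, 157, 159] 178 [154, 157, 159] 179 [154, 157, 159] 180 [155, 157, 159] 181 [154, 157, 159] [0.52796886 0.23743771 0.01091471] [0.61152807 0.22493907 0.01715441] [0.60440345 0.2740297  0.02518254] [0.382589   0.36801538 0.01213169] [0.43089228 0.27850961 0.01296981]
[[251.28902713 253.15722297]
 [250.8904579  184.65235028]]
```

```bash
python3 -c "
from h import *
plan([.529,.2388,.02],20.7,5)"
```

```text
clock 2.85 pos [0.5374 0.2544 0.1175] F [-0.3 -0.2 -0.5] w 0.086 q6 1.52
[-0.27, 0.22, 1.95, 0.04, 0.02, 0.23, -0.27, 0.22, 1.95, 0.04, 0.02, 0.23, -0.27, 0.22, 1.95, 0.04, 0.02, 0.23, -0.27, 0.23, 1.95, 0.04, 0.02, 0.23, -0.27, 0.23, 1.95, 0.04, 0.02, 0.23]
```

Request:
servo_tool(
  deltas=[-0.3, 0.25, 1.8, 0, 0, 0.2, -0.3, 0.25, 1.8, 0, 0, 0.2, -0.3, 0.2, 1.8, 0, 0, 0.2, -0.3, 0.2, 1.8, 0, 0, 0.2, -0.2, 0.2, 1.8, 0, 0, 0.2, 0, 0, 0, 0, 0, 0, 0, 0, 0, 0, 0, 0],
  jaw=7.4,
)

```text
clock: 3.55
position: [0.5335, 0.2353, 0.0386]
ee_rot: [0.001, 0.984, 0.178, 0.01]
contact_force: [0.5, -0.8, -0.7]
width: 0.0739
```

```bash
python3 - <<'E'
from h import *
grab('wrist','w3')
plan([.529,.2388,.0],20.7,2)
E
```

```text
clock 3.6 pos [0.5334 0.2353 0.0387] F [-0.3  0.2  0.9] w 0.0741 q6 1.51
[-0.18, -0.26, 1.93, 0.17, -0.54, -0.07, -0.16, -0.25, 1.93, 0.17, -0.54, -0.07]
```

View pics/w3.png

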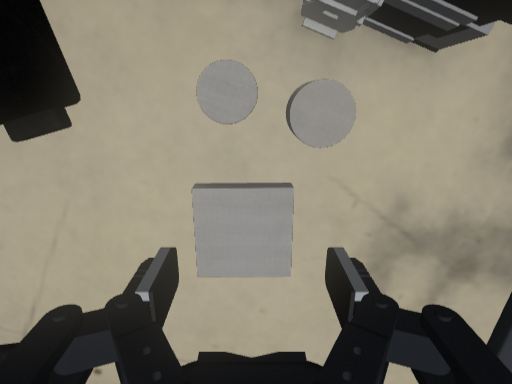

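The block's top face spans roughly (195–293, 188–277), with the fingers to either side. I'll measure again from this closer view.

```bash
cat >> h.py <<'E'
def blk(tag,z,box,thr=115):
    ray,proj=caml(tag);im=cv2.imread(f'pics/{tag}.png').astype(int)
    sat=im.max(2)-im.min(2);br=im.mean(2);V,U=np.mgrid[:384,:512];a,b,c,d=box
    m=(sat<22)&(br>thr)&(U>a)&(U<b)&(V>c)&(V<d)
    n,l,st,ce=cv2.connectedComponentsWithStats(m.astype(np.uint8));k=1+np.argmax(st[1:,4])
    cs,_=cv2.findContours((l==k).astype(np.uint8),0,1)
    P=np.array([ray(x,y,z)[:2]*1000 for x,y in max(cs,key=len)[:,0]],np.float32);print(st[k]);return cv2.minAreaRect(P)
E
python3 - <<'E'
from h import *
print(blk('w3',.012,(170,310,170,300),125))
print(blk('w2',.012,(215,315,155,250),125))
E
```

```text
[ 192  188  102   90 8678]
((529.4585571289062, 238.8601837158203), (59.256103515625, 59.531524658203125), 20.96994400024414)
[ 230  170   71   65 4468]
((529.6543579101562, 239.00363159179688), (59.11827087402344, 60.051918029785156), 21.736785888671875)
```

Request:
servo_tool(
  deltas=[-0.1, -0.15, 0.9, 0.1, -0.3, 0, -0.1, -0.15, 0.9, 0.1, -0.3, 0, -0.1, -0.15, 0.9, 0.1, -0.3, 0, -0.1, -0.1, 0.7, 0.1, -0.3, 0, 0, 0, 0, 0, 0, 0, 0, 0, 0, 0, 0, 0],
  jaw=7.4,
)

```text
clock: 4.2
position: [0.5298, 0.2403, 0.0046]
ee_rot: [-0.001, 0.984, 0.179, 0.0]
contact_force: [-0.1, -0.3, -0.2]
width: 0.074
```

```bash
python3 - <<'E'
from h import *
plan([.5295,.239,-.001],21,1)
E
```

```text
clock 4.2 pos [0.5298 0.2403 0.0046] F [-0.1 -0.3 -0.2] w 0.074 q6 1.52
[-0.07, 0.12, 0.55, -0.08, -0.07, -0.41]
```

Request:
servo_tool(
  deltas=[-0.05, 0.15, 0.5, 0, 0, -0.4, 0, 0, 0.2, 0, 0, 0, 0, 0, 0, 0, 0, 0],
)

```text
clock: 4.5
position: [0.53, 0.2387, -0.003]
ee_rot: [-0.001, 0.983, 0.183, 0.001]
contact_force: [-0.2, -0.4, -0.1]
width: 0.074
```

Request:
servo_tool(
  deltas=[0, 0, 0, 0, 0, 0, 0, 0, 0, 0, 0, 0, 0, 0, 0, 0, 0, 0, 0, 0, 0, 0, 0, 0, 0, 0, 0, 0, 0, 0],
  jaw=5,
  grip_force=50,
)

```text
clock: 5.0
position: [0.5302, 0.2388, -0.0025]
ee_rot: [-0.001, 0.983, 0.182, 0.001]
contact_force: [-0.4, 0.2, -1.0]
width: 0.0584
```

```bash
python3 - <<'E'
from h import *
grab('wrist','w4')
plan([.5295,.239,.1],21,1)
E
```

```text
clock 5.05 pos [ 0.5302  0.2388 -0.0025] F [ 0.2 -0.4 -0.1] w 0.0584 q6 1.51
[-0.04, -0.06, -10.25, -0.08, -0.13, 0.02]
```

View pics/w4.png

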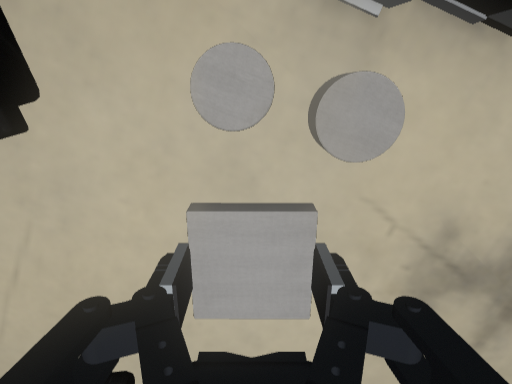

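The block is gripped centrally, with its top face at (187–317, 210–320). Next I lift it and carry it toward the fixture.

Request:
servo_tool(
  deltas=[0, 0, -1, 0, 0, 0, 0, 0, -2, 0, 0, 0, 0, 0, -3, 0, 0, 0, 0, 0, -3, 0, 0, 0, 0, 0, -3, 0, 0, 0, 0, 0, -2, 0, 0, 0],
)

```text
clock: 5.65
position: [0.5251, 0.2366, 0.1385]
ee_rot: [0.0, 0.983, 0.182, -0.007]
contact_force: [0.2, 0.0, -2.9]
width: 0.0583
```

```bash
python3 - <<'E'
from h import *
plan([.43,.0,.15],12.4,10)
E
```

```text
clock 5.65 pos [0.5251 0.2366 0.1385] F [ 0.2  0.  -2.9] w 0.0583 q6 1.51
[-1.74, 1.87, -0.1, -0.01, 0.08, 0.86, -1.71, 1.89, -0.1, -0.01, 0.08, 0.86, -1.68, 1.92, -0.1, -0.01, 0.08, 0.86, -1.65, 1.94, -0.1, -0.01, 0.08, 0.86, -1.62, 1.97, -0.1, -0.01, 0.08, 0.86, -1.59, 1.99, -0.11, -0.01, 0.08, 0.86, -1.56, 2.02, -0.11, -0.01, 0.08, 0.86, -1.53, 2.04, -0.11, -0.01, 0.08, 0.86, -1.5, 2.06, -0.11, -0.01, 0.08, 0.86, -1.47, 2.09, -0.11, -0.01, 0.08, 0.86]
```

Request:
servo_tool(
  deltas=[-1.7, 1.9, -0.1, 0, 0.1, 0.9, -1.7, 1.9, -0.1, 0, 0.1, 0.9, -1.7, 1.9, -0.1, 0, 0.1, 0.9, -1.7, 1.9, -0.1, 0, 0.1, 0.9, -1.6, 2, -0.1, 0, 0.1, 0.9, -1.6, 2, -0.1, 0, 0.1, 0.9, -1.6, 2, -0.1, 0, 0.1, 0.9, -1.5, 2, -0.1, 0, 0.1, 0.9, -1.5, 2.1, -0.1, 0, 0.1, 0.9, -1.5, 2.1, -0.1, 0, 0.1, 0.9, 0, 0, 0, 0, 0, 0, 0, 0, 0, 0, 0, 0, 0, 0, 0, 0, 0, 0],
)

```text
clock: 6.95
position: [0.4222, -0.0067, 0.156]
ee_rot: [-0.001, 0.995, 0.103, 0.006]
contact_force: [-0.3, 0.6, -3.0]
width: 0.0583
```

```bash
python3 - <<'E'
from h import *
s=manip.get_state();print(s['position'],yawof(s),s['qd'].round(3))
grab('wrist','w5')
E
```

```text
[ 0.422192   -0.00665625  0.15599575] 11.811517616259215 [ 0.003 -0.006 -0.003  0.01  -0.     0.004]
```

View pics/w5.png

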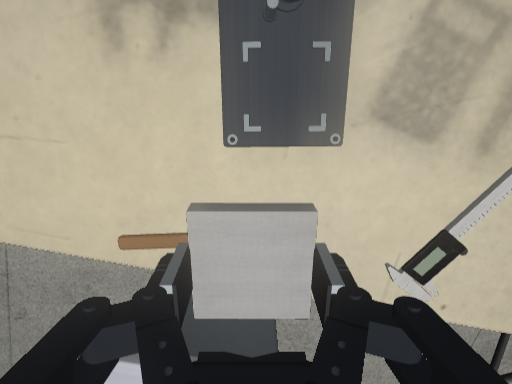

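All four locators are visible: (252,50), (322,50), (252,122) and (318,122). I'll fit the nest centre and yaw from them.

```bash
cat >> h.py <<'E'
def nest(tag,box,thr,z=.023,amin=20,amax=2000):
    ray,proj=caml(tag);im=cv2.imread(f'pics/{tag}.png').astype(int);a,b,c,d=box
    m=np.zeros((384,512),np.uint8);m[c:d,a:b]=(im.mean(2)>thr)[c:d,a:b]
    n,l,st,ce=cv2.connectedComponentsWithStats(m);P=[]
    for k in range(1,n):
        if amin<st[k,4]<amax:
            ys,xs=np.where(l==k);print(st[k],ray(*ce[k],z).round(4));P+=[ray(x,y,z)[:2]*1000 for x,y in zip(xs,ys)]
    return cv2.minAreaRect(np.array(P,np.float32))
E
python3 - <<'E'
from h import *
for t in (115,130,145): print(nest('w5',(236,340,35,133),t))
im=cv2.imread('pics/w5.png');cv2.imwrite('pics/z5.png',cv2.resize(im[0:150,210:360],None,fx=4,fy=4,interpolation=2))
E
```

```text
[313  41  18  20 168] [ 0.5455 -0.0418  0.023 ]
[243  42  18  20 175] [0.5329 0.0185 0.023 ]
[309 113  17  19 159] [ 0.4853 -0.0546  0.023 ]
[244 114  17  18 160] [0.4723 0.0053 0.023 ]
((508.872802734375, -18.294391632080078), (72.52870178222656, 71.78005981445312), 12.170162200927734)
[243  42  18  19 158] [0.5328 0.0187 0.023 ]
[313  42  18  19 157] [ 0.5456 -0.0418  0.023 ]
[244 115  17  16 128] [0.4726 0.0058 0.023 ]
[309 114  17  17 138] [ 0.4855 -0.0548  0.023 ]
((509.10333251953125, -18.186843872070312), (70.87234497070312, 71.95097351074219), 11.800457954406738)
[243  42  18  18 123] [0.5332 0.0189 0.023 ]
[244 115  17  16 127] [0.4726 0.0059 0.023 ]
[309 121  17   9  54] [ 0.4833 -0.0553  0.023 ]
((509.2472839355469, -18.105037689208984), (70.90748596191406, 71.52980041503906), 12.159647941589355)
```

View pics/z5.png

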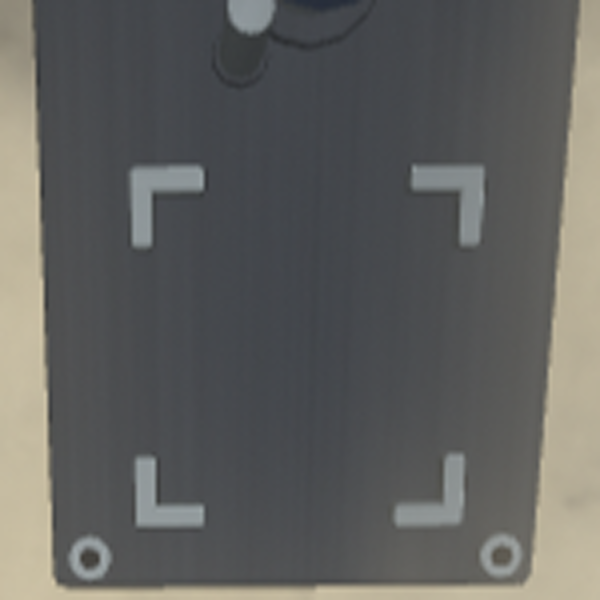

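```bash
python3 - <<'E'
from h import *
for tag,z,p,y,tb in (('w4',.012,(.5302,.2388),21,208),('w5',.1705,(.42219,-.00666),11.8,208)):
    # rows of top & bottom edges at columns 225..280
    ray,_=caml(tag);im=cv2.imread(f'pics/{tag}.png').mean(2)
    col=im[:,215:290].mean(1);print([int(x) for x in col[198:216]],[int(x) for x in col[312:326]])
    for v0,v1 in((209.5,318.5),):
        a=ray(252,v0,z)[:2];b=ray(252,v1,z)[:2];yy=np.radians(y);ex=np.array([np.cos(yy),np.sin(yy)])
        print((a-p)@ex,(b-p)@ex)
    # side edges
    r=im[230];print([int(x) for x in r[180:196]],[int(x) for x in r[308:324]])
    ey=np.array([np.sin(yy),-np.cos(yy)]);print((ray(188,230,z)[:2]-p)@ey,(ray(316.5,230,z)[:2]-p)@ey, (ray(188,212,z)[:2]-p)@ex,(ray(316,212,z)[:2]-p)@ex)
E
```

```text
[161, 161, 162, 162, 146, 107, 86, 88, 89, 89, 90, 91, 94, 121, 148, 149, 150, 150] [146, 146, 145, 145, 145, 146, 145, 150, 162, 162, 162, 162, 162, 161]
0.03028650445085957 -0.029678126078811706
[165, 166, 165, 165, 164, 164, 163, 138, 143, 148, 147, 146, 147, 147, 147, 147] [145, 144, 143, 143, 142, 142, 143, 140, 136, 160, 160, 160, 159, 160, 160, 160]
-0.028874910654319533 0.029993300326599203 0.029060307915471706 0.029093509541142388
[184, 184, 184, 184, 166, 122, 99, 100, 101, 102, 103, 103, 107, 137, 166, 168, 168, 168] [163, 162, 162, 162, 162, 163, 142, 93, 81, 81, 81, 80, 80, 80]
0.03004327517013982 -0.029560749651053143
[184, 185, 186, 186, 185, 183, 182, 156, 161, 165, 165, 164, 164, 165, 164, 164] [163, 162, 161, 161, 160, 160, 161, 158, 152, 182, 181, 181, 180, 181, 182, 181]
-0.028824998005980904 0.030147581887885997 0.028822928461049085 0.028848093005799158
```

```bash
python3 - <<'E'
from h import *
plan([.5093,-.0174,.055],12.05,6)
E
```

```text
clock 7.0 pos [ 0.4223 -0.0065  0.156 ] F [ 0.6 -0.6 -3.7] w 0.0588 q6 1.18
[1.36, 0.48, 1.7, -0.01, -0.12, -0.03, 1.36, 0.48, 1.7, -0.01, -0.12, -0.03, 1.37, 0.48, 1.69, -0.01, -0.12, -0.03, 1.37, 0.48, 1.69, -0.01, -0.12, -0.03, 1.37, 0.48, 1.69, -0.01, -0.12, -0.03, 1.38, 0.48, 1.69, -0.01, -0.12, -0.03]
```

Request:
servo_tool(
  deltas=[1.4, 0.5, 1.6, 0, -0.1, 0, 1.4, 0.5, 1.6, 0, -0.1, 0, 1.4, 0.5, 1.6, 0, -0.1, 0, 1.4, 0.5, 1.6, 0, -0.1, 0, 1.4, 0.4, 1.6, 0, -0.1, 0, 1.4, 0.4, 1.6, 0, -0.1, 0, 0, 0, 0, 0, 0, 0, 0, 0, 0, 0, 0, 0, 0, 0, 0, 0, 0, 0],
)

```text
clock: 7.9
position: [0.5176, -0.0087, 0.0577]
ee_rot: [-0.002, 0.994, 0.109, 0.002]
contact_force: [0.4, 0.3, -3.6]
width: 0.0585
```

```bash
python3 - <<'E'
from h import *
grab('wrist','w6')
plan([.5093,-.0174,.033],12.05,3)
E
```

```text
clock 7.95 pos [ 0.5175 -0.0087  0.0579] F [ 0.1  0.4 -3.5] w 0.0583 q6 1.2
[-0.33, 0.23, 0.83, -0.05, -0.08, 0.16, -0.33, 0.23, 0.83, -0.05, -0.08, 0.16, -0.33, 0.23, 0.83, -0.05, -0.08, 0.16]
```

View pics/w6.png

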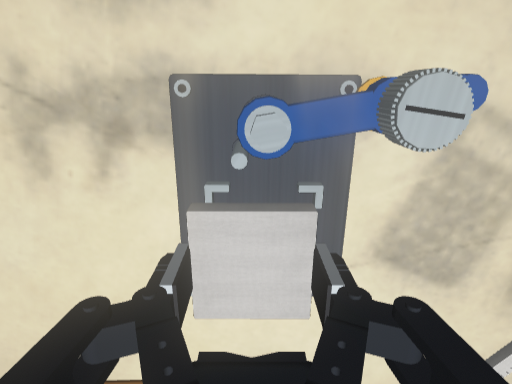

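The block is over the nest with the far locators visible at (216,192) and (312,192). The offset needs correcting, and I'll use small steps.

Request:
servo_tool(
  deltas=[-0.35, 0.25, 0.5, -0.05, -0.1, 0.2, -0.35, 0.25, 0.5, -0.05, -0.1, 0.2, -0.3, 0.2, 0.5, -0.05, -0.1, 0.2, 0, 0, 0, 0, 0, 0, 0, 0, 0, 0, 0, 0],
)

```text
clock: 8.45
position: [0.5073, -0.0185, 0.0436]
ee_rot: [0.001, 0.995, 0.103, 0.0]
contact_force: [-0.8, 0.1, -3.8]
width: 0.0586
```

```bash
python3 - <<'E'
from h import *
plan([.5093,-.0174,.033],12.05,2)
E
```

```text
clock 8.45 pos [ 0.5073 -0.0185  0.0436] F [-0.8  0.1 -3.8] w 0.0586 q6 1.19
[0.11, -0.03, 0.53, 0.03, -0.01, -0.1, 0.11, -0.03, 0.53, 0.03, -0.01, -0.1]
```

Request:
servo_tool(
  deltas=[0.1, -0.03, 0.4, 0, 0, -0.1, 0.1, -0.03, 0.4, 0, 0, -0.1, 0, 0, 0, 0, 0, 0, 0, 0, 0, 0, 0, 0],
)

```text
clock: 8.85
position: [0.5098, -0.0175, 0.0351]
ee_rot: [0.001, 0.994, 0.105, 0.001]
contact_force: [0.4, -0.7, -3.3]
width: 0.0589
```

```bash
python3 - <<'E'
from h import *
grab('wrist','w7')
plan([.5093,-.0174,.033],12.05,1)
print(nest('w7',(185,340,150,204),120))
im=cv2.imread('pics/w7.png');cv2.imwrite('pics/z7.png',cv2.resize(im[140:340,150:350],None,fx=3,fy=3,interpolation=2))
E
```

```text
clock 8.9 pos [ 0.5098 -0.0175  0.0351] F [ 0.9 -0.1 -4.5] w 0.0583 q6 1.19
[-0.04, -0.02, 0.21, 0.07, -0.06, -0]
[209 150  20  12 194] [0.5549 0.0089 0.023 ]
[292 179  29  25 390] [ 0.5472 -0.0409  0.023 ]
[185 180  27  24 379] [0.5347 0.0179 0.023 ]
((546.7003784179688, -10.235816955566406), (28.74333381652832, 71.79804992675781), 12.001398086547852)
```

View pics/z7.png

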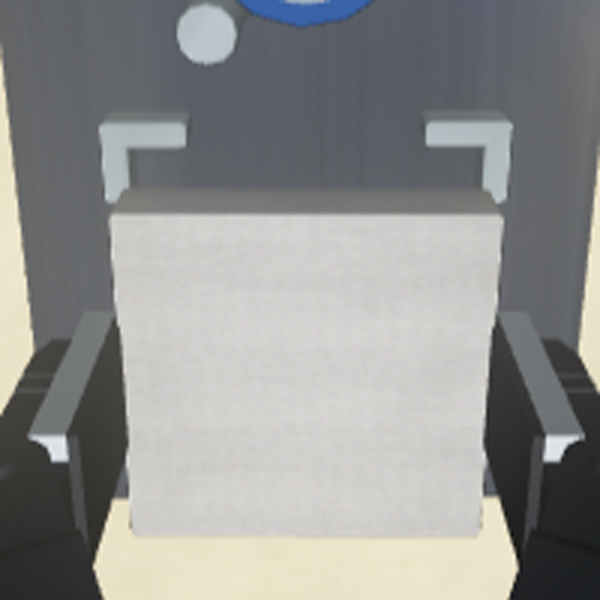

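```bash
python3 - <<'E'
from h import *
ray,_=caml('w7');p=np.array([.5098,-.0175]);y=np.radians(12.05);ex=np.array([np.cos(y),np.sin(y)]);ey=np.array([ex[1],-ex[0]])
im=cv2.imread('pics/w7.png').mean(2)
print([int(x) for x in im[174:196,190:205].mean(1)]);print([int(x) for x in im[174:196,300:312].mean(1)])
print([int(x) for x in im[187,180:204]],[int(x) for x in im[195,180:204]]);print([int(x) for x in im[195,300:326]])
for u,v in((197,181),(197,189),(306,181),(306,189),(184.5,195),(192.5,195),(311.5,195),(320,195)):
    q=ray(u,v,.023)[:2]-p;print(u,v,(q@ex*1000).round(2),(q@ey*1000).round(2))
zt=.0351+.0145
for u,v in((252,211.2),(252,319),(188,230),(316.5,230)):
    q=ray(u,v,zt)[:2]-p;print('blk',u,v,(q@ex*1000).round(2),(q@ey*1000).round(2))
E
```

```text
[102, 102, 104, 110, 115, 116, 133, 165, 181, 181, 182, 183, 184, 185, 172, 139, 114, 115, 115, 116, 117, 117]
[96, 96, 101, 109, 113, 114, 144, 178, 183, 184, 185, 186, 187, 184, 153, 104, 98, 98, 99, 100, 100, 101]
[101, 103, 105, 130, 181, 185, 184, 185, 184, 185, 184, 185, 184, 184, 184, 184, 184, 184, 184, 184, 185, 186, 186, 186] [102, 103, 104, 107, 190, 184, 186, 185, 184, 185, 185, 178, 158, 97, 97, 99, 105, 105, 107, 107, 105, 105, 104, 103]
[96, 96, 97, 97, 97, 96, 96, 98, 92, 92, 93, 163, 181, 185, 186, 186, 186, 186, 185, 178, 104, 105, 104, 102, 102, 103]
197 181 35.59 -28.16
197 189 31.18 -28.42
306 181 35.55 28.93
306 189 31.13 29.18
184.5 195 27.82 -35.26
192.5 195 27.81 -31.0
311.5 195 27.76 32.3
320 195 27.76 36.82
blk 252 211.2 29.54 0.57
blk 252 319 -29.96 0.57
blk 188 230 20.26 -28.73
blk 316.5 230 20.21 30.11
```

The camera shows the block centred in the nest to within about 0.3 mm. Descending.

Request:
servo_tool(
  deltas=[0, 0, 0.5, 0.05, 0, 0, 0, 0, 0.5, 0, 0, 0, 0, 0, 0.3, 0, 0, 0, 0, 0, 0, 0, 0, 0],
)

```text
clock: 9.3
position: [0.5099, -0.0175, 0.021]
ee_rot: [0.0, 0.994, 0.105, 0.001]
contact_force: [-1.1, 0.6, -2.6]
width: 0.0587
```

```bash
python3 - <<'E'
from h import *
plan([.5096,-.0175,.0115],12.05,1)
E
```

```text
clock 9.3 pos [ 0.5099 -0.0175  0.021 ] F [-1.1  0.6 -2.6] w 0.0587 q6 1.19
[-0.03, -0, 0.95, 0.02, -0.07, 0.01]
```

Below the locator tops (block underside at about 0.0235, just at them). Continuing gently.

Request:
servo_tool(
  deltas=[-0.02, 0, 0.3, 0, 0, 0, -0.01, 0, 0.3, 0, 0, 0, 0, 0, 0.1, 0, 0, 0, 0, 0, 0, 0, 0, 0],
)

```text
clock: 9.7
position: [0.5096, -0.0175, 0.0132]
ee_rot: [0.0, 0.994, 0.105, 0.0]
contact_force: [-0.2, -0.1, -4.0]
width: 0.0583
```

```bash
python3 - <<'E'
from h import *
plan([.5096,-.0175,.0115],12.05,1)
E
```

```text
clock 9.7 pos [ 0.5096 -0.0175  0.0132] F [-0.2 -0.1 -4. ] w 0.0583 q6 1.19
[0, -0, 0.17, 0.02, -0.06, 0.01]
```

Request:
servo_tool(
  deltas=[0, 0, 0.12, 0, 0, 0, 0, 0, 0.05, 0, 0, 0, 0, 0, 0, 0, 0, 0],
)

```text
clock: 10.0
position: [0.5098, -0.0176, 0.0116]
ee_rot: [0.0, 0.994, 0.105, 0.001]
contact_force: [0.4, -0.2, -3.3]
width: 0.0581
```

Request:
servo_tool(
  deltas=[0, 0, 0, 0, 0, 0, 0, 0, 0, 0, 0, 0, 0, 0, 0, 0, 0, 0, 0, 0, 0, 0, 0, 0],
  jaw=7.4,
)

```text
clock: 10.4
position: [0.5116, -0.0179, 0.0131]
ee_rot: [0.001, 0.994, 0.105, 0.003]
contact_force: [0.4, -0.6, -0.1]
width: 0.0739
```

```bash
python3 - <<'E'
from h import *
grab('wrist','w8')
plan([.5096,-.0175,.0115],12.05,1)
im=cv2.imread('pics/w8.png');cv2.imwrite('pics/z8.png',cv2.resize(im[140:340,150:350],None,fx=3,fy=3,interpolation=2))
E
```

```text
clock 10.45 pos [ 0.5117 -0.0179  0.0131] F [0.  0.6 1. ] w 0.0739 q6 1.19
[-0.2, -0.08, 0.16, 0.12, -0.31, 0.01]
```

View pics/z8.png

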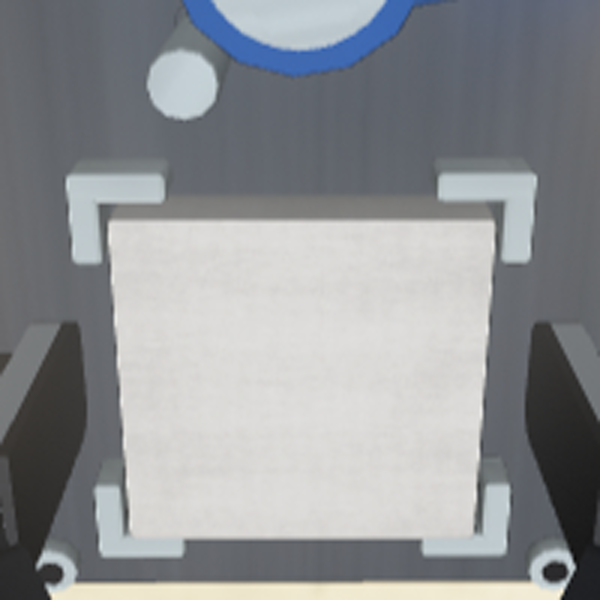

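The block lies in the nest with all four locators clear around it, fingers open. Now I retreat up and look at the clamp arm.

Request:
servo_tool(
  deltas=[0, 0, -1, 0, 0, 0, 0, 0, -2, 0, 0, 0, -0.5, 0, -3, 0, 0, 0, -0.5, 0, -3, 0, 0, 0, -0.5, 0, -2, 0, 0, 0, 0, 0, -1, 0, 0, 0, 0, 0, 0, 0, 0, 0, 0, 0, 0, 0, 0, 0],
)

```text
clock: 11.25
position: [0.4962, -0.0209, 0.1409]
ee_rot: [0.001, 0.994, 0.105, 0.004]
contact_force: [-0.1, -0.0, 0.4]
width: 0.074
```

```bash
python3 - <<'E'
from h import *
s=manip.get_state();print(s['position'],yawof(s),s['qd'].round(3))
grab('wrist','w9')
E
```

```text
[ 0.49615158 -0.020948    0.14085667] 12.061578428758677 [ 0.002 -0.007 -0.007  0.001 -0.002  0.001]
```

View pics/w9.png

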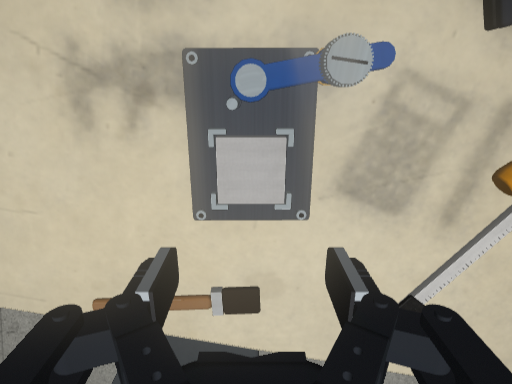

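The block sits square between the locators at (251,170). The pivot is at (251,80), the screw head at (348,60) and the nose at (385,55). Measuring these next.

```bash
python3 - <<'E'
from h import *
ray,proj=caml('w9');im=cv2.imread('pics/w9.png').astype(int)
print('blk',blk('w9',.026,(212,292,133,208),165))
print('nest',nest('w9',(204,298,125,212),150,amax=400))
y=np.radians(12.05);ex=np.array([np.cos(y),np.sin(y)]);ey=np.array([-ex[1],ex[0]]);N=np.array([.5094,-.0177])
f=lambda P:((P[:2]-N)@ex*1000).round(1).tolist()+[((P[:2]-N)@ey*1000).round(1)]
# blue mask
b=(im[...,0]-im[...,2]>40);n,l,st,ce=cv2.connectedComponentsWithStats(b.astype(np.uint8));print([ (s.tolist()) for s in st[1:] if s[4]>50])
w=cloud('w9')
print('pivtop',w[80,251],f(ray(251,80,w[80,251][2])),'screw',w[60,348],f(ray(348,60,w[60,348][2])),'nose',w[55,388],f(ray(395,53,.054)),'pin',f(ray(232,104,.052)))
ys,xs=np.where(b);P=np.array([f(ray(u,v,.054)) for u,v in zip(xs,ys)]);k=P[:,0]>40;P=P[k]
q=P[(P[:,1]<-22)];print(cv2.fitLine(q.astype(np.float32),2,0,.01,.01).ravel(),P[:,1].min())
print('pivot proj exp',proj([[*(N+ex*.074),.06]]))
im2=cv2.imread('pics/w9.png');cv2.imwrite('pics/z9.png',cv2.resize(im2[25:225,180:400],None,fx=3,fy=3,interpolation=2))
E
```

```text
[ 216  138   70   65 4322]
blk ((509.6686706542969, -17.921031951904297), (57.02470397949219, 58.928688049316406), 12.013630867004395)
[208 130  18  16 127] [0.5331 0.0188 0.023 ]
[276 130  18  16 126] [ 0.5461 -0.0418  0.023 ]
[211 194  17  15 102] [0.4731 0.0063 0.023 ]
[275 194  16  15 110] [ 0.4858 -0.0547  0.023 ]
nest ((509.3004455566406, -17.957355499267578), (70.20283508300781, 71.92803192138672), 12.017430305480957)
[[370, 42, 26, 28, 532], [230, 54, 93, 48, 1926]]Traceback (most recent call last):
  File "<stdin>", line 10, in <module>
  File "<stdin>", line 6, in <lambda>
TypeError: unsupported operand type(s) for +: 'float' and 'list'
```

```bash
python3 - <<'E'
from h import *
ray,proj=caml('w9');im=cv2.imread('pics/w9.png').astype(int)
y=np.radians(12.05);ex=np.array([np.cos(y),np.sin(y)]);ey=np.array([-ex[1],ex[0]]);N=np.array([.5094,-.0179])
f=lambda P:[round(float((P[:2]-N)@ex*1000),1),round(float((P[:2]-N)@ey*1000),1)]
b=(im[...,0]-im[...,2]>40)
w=cloud('w9')
print('pivtop',w[80,251],f(ray(251,80,w[80,251][2])),'screw',w[60,348],f(ray(348,60,w[60,348][2])),'nose',w[55,388],f(ray(395,53,.054)),'pin',f(ray(232,104,.052)))
ys,xs=np.where(b);P=np.array([f(ray(u,v,.054)) for u,v in zip(xs,ys)])
for a,c in((-18,-22),(-22,-26),(-26,-30),(-30,-34),(-80,-85),(-85,-89)):
    q=P[(P[:,1]<a)&(P[:,1]>=c)]; print(a,len(q),q[:,0].min() if len(q) else 0,q[:,0].max() if len(q) else 0)
print(P[:,1].min())
E
```

```text
pivtop [ 0.58130016 -0.00297571  0.06263765] [73.4, -0.4] screw [ 0.60369973 -0.05709239  0.08568996] [84.0, -58.0] nose [ 0.6169222  -0.09156981  0.05387267] [91.0, -99.1] pin [57.3, 13.4]
-18 152 68.3 86.0
-22 157 69.0 86.6
-26 156 69.6 87.2
-30 151 70.3 87.9
-80 63 80.8 97.2
-85 158 80.8 97.9
-99.1
```

Arm angle is about 1.75 rad, with pivot at world (0.5818, -0.0025). I'll straddle the nose with open jaws, tool x pointing toward the pivot, and swing it round along the arc.

```bash
python3 - <<'E'
from h import *
plan([.6165,-.0877,.13],112,14)
E
```

```text
clock 11.3 pos [ 0.4962 -0.0209  0.1407] F [ 0.8  0.2 -0.5] w 0.0738 q6 1.18
[0.74, 0.65, 0.08, 0.03, -0.01, -7.14, 0.65, 0.73, 0.08, 0.03, -0.01, -7.14, 0.56, 0.81, 0.08, 0.03, -0.01, -7.14, 0.45, 0.87, 0.08, 0.03, -0.01, -7.14, 0.34, 0.92, 0.08, 0.03, -0.01, -7.14, 0.22, 0.96, 0.08, 0.03, -0.01, -7.14, 0.1, 0.98, 0.08, 0.03, -0.01, -7.14, -0.02, 0.98, 0.08, 0.03, -0.01, -7.14, -0.14, 0.97, 0.08, 0.03, -0.01, -7.14, -0.26, 0.95, 0.08, 0.03, -0.01, -7.14, -0.38, 0.91, 0.08, 0.03, -0.01, -7.14, -0.49, 0.85, 0.08, 0.03, -0.01, -7.14, -0.59, 0.79, 0.08, 0.03, -0.01, -7.14, -0.68, 0.71, 0.08, 0.03, -0.01, -7.14]
```

Request:
servo_tool(
  deltas=[0.7, 0.7, 0, 0, 0, -7, 0.6, 0.7, 0, 0, 0, -7, 0.6, 0.8, 0, 0, 0, -7, 0.5, 0.9, 0, 0, 0, -7, 0.3, 0.9, 0, 0, 0, -7, 0.2, 1, 0, 0, 0, -7, 0.1, 1, 0, 0, 0, -7, 0, 1, 0, 0, 0, -7, -0.1, 1, 0, 0, 0, -7, -0.3, 1, 0, 0, 0, -7, -0.4, 0.9, 0, 0, 0, -7, -0.5, 0.9, 0, 0, 0, -7, -0.6, 0.8, 0, 0, 0, -7, -0.7, 0.7, 0, 0, 0, -7, 0, 0, 0, 0, 0, 0, 0, 0, 0, 0, 0, 0],
  jaw=4,
)

```text
clock: 12.9
position: [0.6127, -0.0863, 0.1116]
ee_rot: [-0.02, 0.544, 0.839, -0.006]
contact_force: [-0.1, -0.1, 0.1]
width: 0.0404
```

```bash
python3 - <<'E'
from h import *
plan([.6165,-.0877,.08],112,4)
E
```

```text
clock 12.9 pos [ 0.6127 -0.0863  0.1116] F [-0.1 -0.1  0.1] w 0.0404 q6 -0.67
[-0.09, 0.1, 0.79, -0.47, -0.36, 0.51, -0.08, 0.09, 0.79, -0.47, -0.36, 0.51, -0.08, 0.09, 0.79, -0.47, -0.36, 0.51, -0.07, 0.08, 0.79, -0.47, -0.36, 0.51]
```

Request:
servo_tool(
  deltas=[-0.1, 0.1, 0.6, -0.5, -0.4, 0.5, -0.1, 0.1, 0.6, -0.5, -0.4, 0.5, -0.1, 0.1, 0.6, -0.5, -0.4, 0.5, -0.1, 0.1, 0.6, -0.5, -0.3, 0.5, 0, 0, 0, 0, 0, 0, 0, 0, 0, 0, 0, 0],
)

```text
clock: 13.5
position: [0.6146, -0.087, 0.0836]
ee_rot: [0.0, 0.562, 0.827, 0.001]
contact_force: [-0.3, 0.1, 0.7]
width: 0.0403
```

```bash
python3 - <<'E'
from h import *
grab('wrist','w10')
plan([.6165,-.0877,.039],112,4)
E
```

```text
clock 13.55 pos [ 0.6145 -0.0869  0.0836] F [ 0.1 -0.  -0.1] w 0.0401 q6 -0.63
[-0.04, 0.04, 1.12, 0.02, -0, -0.09, -0.04, 0.04, 1.12, 0.02, -0, -0.09, -0.04, 0.04, 1.12, 0.02, -0, -0.09, -0.04, 0.04, 1.12, 0.02, -0, -0.09]
```

View pics/w10.png

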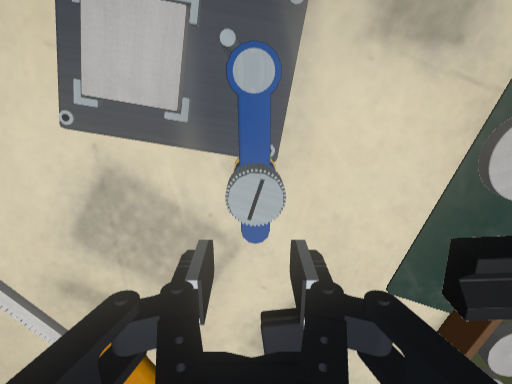

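The arm runs straight up the image from nose (256,235) to pivot (254,70), centred between the fingers. Descending.

Request:
servo_tool(
  deltas=[-0.05, 0.05, 1.1, 0, 0, 0, -0.05, 0.05, 1.1, 0, 0, 0, -0.05, 0.05, 1.1, 0, 0, 0, 0, 0, 0.8, 0, 0, 0, 0, 0, 0, 0, 0, 0, 0, 0, 0, 0, 0, 0],
)

```text
clock: 14.15
position: [0.6169, -0.088, 0.0385]
ee_rot: [0.0, 0.562, 0.827, 0.0]
contact_force: [-0.0, 0.0, -0.1]
width: 0.0402
```

```bash
python3 - <<'E'
from h import *
grab('wrist','w11')
plan([.6165,-.0877,.038],112,1)
E
```

```text
clock 14.2 pos [ 0.6168 -0.0879  0.0385] F [ 0.3 -0.3 -0. ] w 0.0403 q6 -0.63
[0.03, -0.02, 0.05, 0.04, -0.03, -0.38]
```

View pics/w11.png

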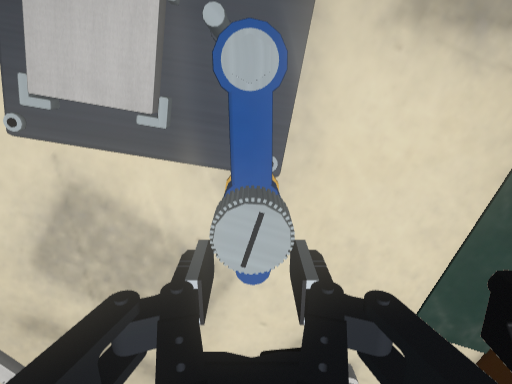

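The nose lies between the fingers. I'll narrow the jaws to 24 mm and swing part-way.

Request:
servo_tool(
  deltas=[0, 0, 0, 0, 0, 0, 0, 0, 0, 0, 0, 0, 0, 0, 0, 0, 0, 0, 0.01, -0.3, 0, 0, 0, 2, 0.02, -0.6, 0, 0, 0, 4, 0.04, -0.8, 0, 0, 0, 5, 0.04, -0.8, 0, 0, 0, 5, 0.04, -0.8, 0, 0, 0, 5, 0.04, -0.8, 0, 0, 0, 5, 0.04, -0.8, 0, 0, 0, 5, 0, 0, 0, 0, 0, 0],
  jaw=2.4,
  grip_force=20,
)

```text
clock: 15.3
position: [0.5733, -0.0935, 0.0426]
ee_rot: [0.006, 0.77, 0.639, 0.005]
contact_force: [-0.0, 0.3, 0.0]
width: 0.0239
```

```bash
cat >> h.py <<'E'
def arc(n,th_end,r=.0925,z=.0385,P=(.5818,-.0025),y0=12.05):
    s=manip.get_state();p=s['position'];y=yawof(s);P=np.array(P)
    v=P-p[:2];print('t',s['clock'],'th_tool',round(y-y0,2),'radius',np.hypot(*v).round(4),'th_pos',round(np.degrees(np.arctan2(v[1],v[0]))-y0,2),'z',p[2].round(4),'F',s['contact_force'].round(1),'w',round(float(s['width']),4))
    q=s['ee_rot'];R0=Ro.from_quat([q[1],q[2],q[3],q[0]]).as_matrix();th0=np.degrees(np.arctan2(v[1],v[0]))-y0
    rows=[];pc=p.copy();Rc=R0
    for i in range(1,n+1):
        th=th0+(th_end-th0)*i/n;yw=np.radians(th+y0);tp=np.array([P[0]-r*np.cos(yw),P[1]-r*np.sin(yw),z])
        # blend
        Rn=tgtR(yw);tpi=tp if i==n else tp
        rv=Ro.from_matrix(Rc.T@Rn).as_rotvec()
        rows.append([*(Rc.T@(tpi-pc)*100).round(2),*np.degrees(rv).round(1)]);pc=tpi;Rc=Rn
    print('\n'.join(', '.join('%g'%x for x in r) for r in rows))
E
python3 - <<'E'
from h import *
arc(5,40)
E
```

```text
t 15.3 th_tool 67.32 radius 0.0914 th_pos 72.64 z 0.0426 F [-0.   0.3  0. ] w 0.0239
-0.14, -1.05, 0.39, 0.9, -0, 1.2
0.06, -1.05, 0, 0, 0, 6.5
0.06, -1.05, 0, 0, 0, 6.5
0.06, -1.05, 0, 0, 0, 6.5
0.06, -1.05, 0, 0, 0, 6.5
```

Request:
servo_tool(
  deltas=[-0.05, -0.7, 0.25, 0.5, 0, 2, 0, -0.8, 0.1, 0.3, 0, 4, 0.04, -0.8, 0.05, 0, 0, 4, 0.04, -0.8, 0.05, 0, 0, 4, 0.04, -0.8, 0.05, 0, 0, 4, 0.04, -0.8, 0.05, 0, 0, 5, 0, 0, 0, 0, 0, 0],
)

```text
clock: 16.0
position: [0.5376, -0.0805, 0.0404]
ee_rot: [0.007, 0.882, 0.472, 0.007]
contact_force: [0.7, -0.2, 0.3]
width: 0.0236
```

```bash
python3 - <<'E'
from h import *
arc(5,10)
E
```

```text
t 16.0 th_tool 44.29 radius 0.0896 th_pos 48.38 z 0.0404 F [ 0.7 -0.2  0.3] w 0.0236
-0.29, -1.22, 0.16, 1.1, -0.3, 3.6
0.08, -1.24, 0, 0, 0, 7.7
0.08, -1.24, 0, 0, 0, 7.7
0.08, -1.24, 0, 0, 0, 7.7
0.08, -1.24, 0, 0, 0, 7.7
```

Request:
servo_tool(
  deltas=[-0.2, -0.7, 0.1, 0.5, -0.2, 2, -0.1, -0.8, 0.1, 0.3, 0, 4, 0, -0.8, 0.05, 0, 0, 4, 0, -0.8, 0.05, 0, 0, 5, 0, -0.8, 0.05, 0, 0, 5, 0, 0, 0, 0, 0, 0, 0, 0, 0, 0, 0, 0],
)

```text
clock: 16.7
position: [0.5147, -0.0607, 0.0392]
ee_rot: [0.006, 0.948, 0.317, 0.008]
contact_force: [-0.0, 0.6, -0.5]
width: 0.0241
```

```bash
python3 - <<'E'
from h import *
grab('wrist','w12')
arc(4,6)
E
```

```text
t 16.75 th_tool 24.9 radius 0.0888 th_pos 28.83 z 0.0392 F [ 0.4 -0.7 -1.1] w 0.0239
-0.38, -0.9, 0.05, 0.9, -0.7, 1.8
0.05, -0.92, 0, 0, 0, 5.7
0.05, -0.92, 0, 0, 0, 5.7
0.05, -0.92, 0, 0, 0, 5.7
```

View pics/w12.png

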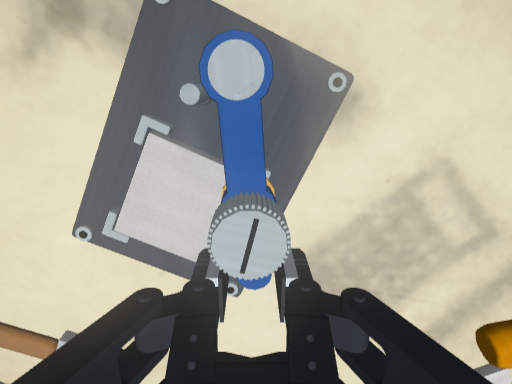

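The arm follows, now at about 28°, and the block is undisturbed. Continuing slower.

Request:
servo_tool(
  deltas=[-0.3, -0.6, 0, 0.5, -0.4, 1.5, -0.1, -0.7, 0, 0.4, -0.3, 3, 0, -0.7, 0, 0, 0, 4.3, 0, -0.7, 0, 0, 0, 4.3, 0, 0, 0, 0, 0, 0, 0, 0, 0, 0, 0, 0],
)

```text
clock: 17.35
position: [0.4987, -0.0415, 0.0394]
ee_rot: [0.001, 0.979, 0.204, 0.001]
contact_force: [0.4, 0.3, 0.2]
width: 0.0244
```

```bash
python3 - <<'E'
from h import *
arc(3,0)
E
```

```text
t 17.35 th_tool 11.52 radius 0.0918 th_pos 13.09 z 0.0394 F [0.4 0.3 0.2] w 0.0244
-0.06, -0.7, 0.08, 0.1, -0.1, 2.8
0.03, -0.7, 0, 0, 0, 4.4
0.03, -0.7, 0, 0, 0, 4.4
```

Request:
servo_tool(
  deltas=[-0.04, -0.5, 0.04, 0, 0, 2, 0, -0.5, 0, 0, 0, 3, 0, -0.5, 0, 0, 0, 3, 0, -0.2, 0, 0, 0, 2, 0, 0, 0, 0, 0, 0, 0, 0, 0, 0, 0, 0],
)

```text
clock: 17.95
position: [0.4941, -0.028, 0.0391]
ee_rot: [0.002, 0.993, 0.119, 0.001]
contact_force: [-0.5, 0.1, 0.8]
width: 0.0243
```

```bash
python3 - <<'E'
from h import *
grab('wrist','w13')
arc(1,0)
E
```

```text
t 18.0 th_tool 1.62 radius 0.0914 th_pos 4.14 z 0.0391 F [ 0.2  0.1 -0.1] w 0.024
-0.11, -0.66, 0.06, 0.2, -0.1, 1.6
```

View pics/w13.png

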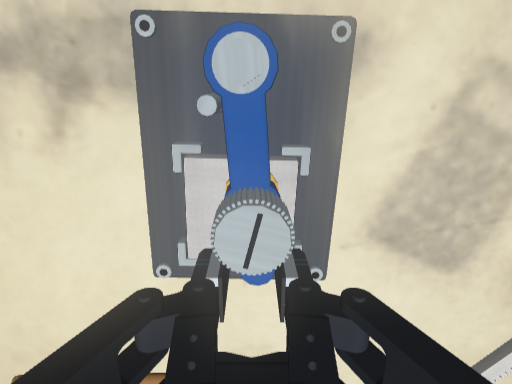

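The arm is at about 5°, with the pin at (207,104) close to its left side. Pushing in small steps until I feel the stop.

Request:
servo_tool(
  deltas=[-0.03, -0.3, 0, 0, 0, 0.8, -0.03, -0.3, 0, 0, 0, 0.8, 0, -0.2, 0, 0, 0, 0, 0, 0, 0, 0, 0, 0],
)

```text
clock: 18.4
position: [0.4917, -0.0206, 0.0391]
ee_rot: [0.002, 0.995, 0.105, 0.001]
contact_force: [-0.0, -1.1, -0.8]
width: 0.0237
```

```bash
python3 - <<'E'
from h import *
arc(1,0)
E
```

```text
t 18.4 th_tool -0.03 radius 0.0919 th_pos -0.69 z 0.0391 F [-0.  -1.1 -0.8] w 0.0237
-0.06, 0.11, 0.06, 0.3, -0.1, -0
```

Request:
servo_tool(
  deltas=[-0.02, -0.12, 0, 0, 0, 0, 0, -0.1, 0, 0, 0, 0, 0, 0, 0, 0, 0, 0],
)

```text
clock: 18.7
position: [0.491, -0.0186, 0.0391]
ee_rot: [0.003, 0.994, 0.105, 0.001]
contact_force: [0.2, -2.3, -1.0]
width: 0.0241
```

```bash
python3 - <<'E'
from h import *
arc(1,0)
E
```

```text
t 18.7 th_tool 0.03 radius 0.0922 th_pos -1.99 z 0.0391 F [ 0.2 -2.3 -1. ] w 0.0241
-0.03, 0.32, 0.06, 0.3, -0.1, 0
```

Request:
servo_tool(
  deltas=[0, -0.1, 0, 0, 0, 0, 0, 0, 0, 0, 0, 0],
)

```text
clock: 18.9
position: [0.491, -0.0187, 0.0391]
ee_rot: [0.004, 0.994, 0.106, 0.002]
contact_force: [-0.2, -2.0, -1.0]
width: 0.0242
```

```bash
python3 - <<'E'
from h import *
grab('wrist','w14')
arc(1,0)
E
```

```text
t 18.95 th_tool 0.07 radius 0.0922 th_pos -2.01 z 0.0391 F [-1.  -2.9 -0.3] w 0.0239
-0.03, 0.32, 0.06, 0.4, -0.1, 0.1
```

View pics/w14.png

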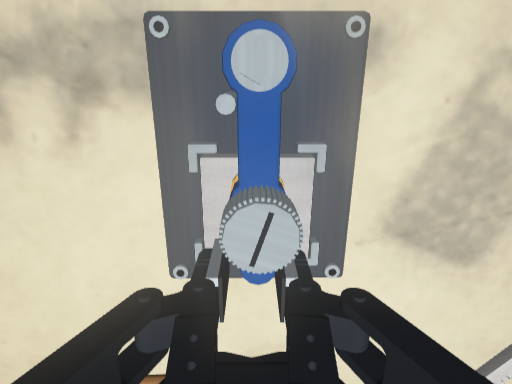

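The arm is parallel to the plate with the pin against its side, and the last 1 mm command didn't move it. One firmer push to confirm the stop.

Request:
servo_tool(
  deltas=[0, -0.3, 0, 0, 0, 0, 0, -0.3, 0, 0, 0, 0],
)

```text
clock: 19.15
position: [0.4909, -0.0183, 0.0392]
ee_rot: [0.009, 0.994, 0.108, 0.002]
contact_force: [1.0, -15.1, -3.3]
width: 0.0239
```

```bash
python3 - <<'E'
from h import *
arc(1,0)
E
```

```text
t 19.15 th_tool 0.38 radius 0.0922 th_pos -2.18 z 0.0392 F [  1.  -15.1  -3.3] w 0.0239
-0.04, 0.35, 0.07, 1.1, -0.1, 0.4
```

The stop is confirmed: 15 N with no motion. I'll centre off it, rise and look.

Request:
servo_tool(
  deltas=[0, 0.3, 0, 1, 0, 0, 0, 0.05, 0, 0, 0, 0, 0, 0, -0.5, 0, 0, 0, 0, 0, -1.5, 0, 0, 0, 0, 0, -2.5, 0, 0, 0, 0, 0, -3, 0, 0, 0, 0, 0, -2, 0, 0, 0, 0, 0, -1, 0, 0, 0, 0, 0, 0, 0, 0, 0, 0, 0, 0, 0, 0, 0],
)

```text
clock: 20.15
position: [0.489, -0.0165, 0.1483]
ee_rot: [-0.003, 0.994, 0.107, -0.001]
contact_force: [-0.9, 0.1, -0.2]
width: 0.0239
```

```bash
python3 - <<'E'
from h import *
s=manip.get_state();print(s['position'],yawof(s),s['qd'].round(3),s['contact_force'].round(1),s['qpos'].round(2))
grab('wrist','w15')
w=cloud('w15');im=cv2.imread('pics/w15.png')
E
```

```text
[ 0.48898166 -0.01650486  0.1482944 ] 12.320990864889767 [ 0.004 -0.006 -0.001  0.003  0.     0.003] [-0.9  0.1 -0.2] [-0.18  0.21  1.81  0.01  1.12  1.17]
```

View pics/w15.png

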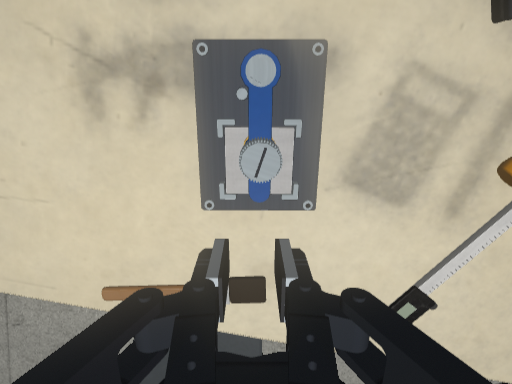

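The arm is straight over the block, with the screw head at about (260,160), pin touching at (242,94) and block at (260,160) within the locators.

```bash
python3 - <<'E'
from h import *
ray,proj=caml('w15');im=cv2.imread('pics/w15.png');w=cloud('w15')
d=w[...,2];m=((d>.078)&(d<.095)).astype(np.uint8);m[:, :230]=0;m[:,290:]=0;m[:130]=0;m[200:]=0
cs,_=cv2.findContours(m,0,1);c=max(cs,key=len);(u,v),r=cv2.minEnclosingCircle(c);print(u,v,r,np.median(d[m>0]))
z=np.median(d[m>0]);print('screw',ray(u,v,z),ray(260.5,160,z))
y=np.radians(12.05);ex=np.array([np.cos(y),np.sin(y)]);N=np.array([.5094,-.0179]);print('exp',N+.014*ex)
cv2.imwrite('pics/z15.png',cv2.resize(im[30:215,185:335],None,fx=3.2,fy=3.2,interpolation=2))
E
```

```text
260.1106872558594 160.9427490234375 22.049320220947266 0.08478768938181734
screw [ 0.5235454  -0.01487656  0.08478769] [ 0.52424418 -0.01499006  0.08478769]
exp [ 0.52309152 -0.01497729]
```

View pics/z15.png

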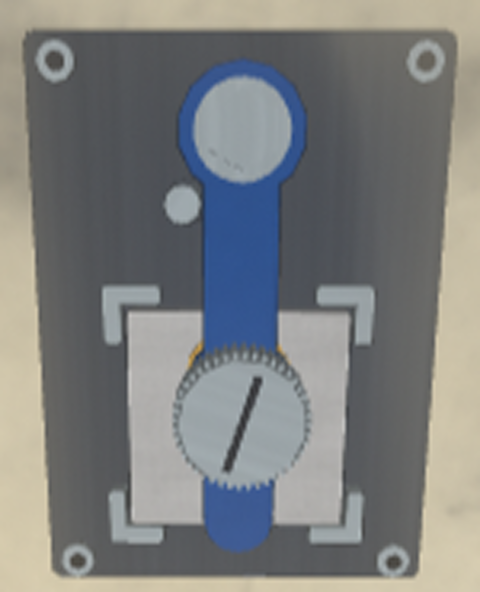

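Screw axis is at (0.5233, -0.0149) with the head top at about 0.085. I'll pre-wind the wrist counter-clockwise by about 210° for a long clockwise stroke.

Request:
servo_tool(
  deltas=[0, 0, 0, 0, 0, -8, 0, 0, 0, 0, 0, -8, 0, 0, 0, 0, 0, -8, 0, 0, 0, 0, 0, -8, 0, 0, 0, 0, 0, -8, 0, 0, 0, 0, 0, -8, 0, 0, 0, 0, 0, -8, 0, 0, 0, 0, 0, -8, 0, 0, 0, 0, 0, -8, 0, 0, 0, 0, 0, -8, 0, 0, 0, 0, 0, -8, 0, 0, 0, 0, 0, -8, 0, 0, 0, 0, 0, -8, 0, 0, 0, 0, 0, -8, 0, 0, 0, 0, 0, -8, 0, 0, 0, 0, 0, -8, 0, 0, 0, 0, 0, -8, 0, 0, 0, 0, 0, -8, 0, 0, 0, 0, 0, -8],
  jaw=5,
)

```text
clock: 22.1
position: [0.4714, -0.0124, 0.1214]
ee_rot: [-0.029, 0.082, 0.996, 0.007]
contact_force: [0.7, 0.3, 1.1]
width: 0.0499
```

```bash
python3 - <<'E'
from h import *
s=manip.get_state();print(yawof(s),s['qpos'].round(2))
plan([.5233,-.0149,.11],yawof(s)+45,6)
E
```

```text
170.55070424980494 [-0.18  0.25  1.85  0.01  1.11 -1.59]
clock 22.1 pos [ 0.4714 -0.0124  0.1214] F [0.7 0.3 1.1] w 0.0499 q6 -1.59
[-0.87, 0.1, 0.14, 0.3, -0.51, -7.5, -0.87, -0.01, 0.15, 0.3, -0.51, -7.5, -0.86, -0.13, 0.15, 0.3, -0.51, -7.5, -0.84, -0.24, 0.16, 0.3, -0.51, -7.5, -0.8, -0.34, 0.17, 0.3, -0.51, -7.5, -0.75, -0.44, 0.18, 0.3, -0.51, -7.5]
```

Request:
servo_tool(
  deltas=[-0.9, 0, 0, 0.3, -0.5, -7.5, -0.9, 0, 0, 0.3, -0.5, -7.5, -0.9, -0.1, 0, 0.3, -0.5, -7.5, -0.8, -0.2, 0, 0.3, -0.5, -7.5, -0.8, -0.3, 0, 0.3, -0.5, -7.5, -0.8, -0.4, 0, 0.3, -0.5, -7.5, 0, 0, 0, 0, 0, 0, 0, 0, 0, 0, 0, 0],
)

```text
clock: 22.9
position: [0.5178, -0.012, 0.1077]
ee_rot: [-0.01, -0.32, 0.947, 0.006]
contact_force: [1.2, -0.6, 0.2]
width: 0.0501
```

```bash
python3 - <<'E'
from h import *
s=manip.get_state();print(yawof(s),s['qpos'].round(2))
plan([.5233,-.0149,.1],yawof(s),3)
E
```

```text
-142.71727194570082 [-0.16  0.3   1.8   0.    1.06 -2.38]
clock 22.9 pos [ 0.5178 -0.012   0.1077] F [ 1.2 -0.6  0.2] w 0.0501 q6 -2.38
[-0.09, -0.19, 0.25, 0.33, -0.28, -0, -0.09, -0.19, 0.25, 0.33, -0.28, -0, -0.09, -0.19, 0.26, 0.33, -0.28, -0]
```

Request:
servo_tool(
  deltas=[-0.1, -0.2, 0.2, 0.4, -0.3, 0, -0.1, -0.2, 0.2, 0.3, -0.3, 0, -0.1, -0.2, 0.2, 0.3, -0.3, 0, 0, 0, 0, 0, 0, 0, 0, 0, 0, 0, 0, 0],
)

```text
clock: 23.4
position: [0.5221, -0.0151, 0.0999]
ee_rot: [-0.0, -0.317, 0.948, 0.0]
contact_force: [-0.3, 0.5, -0.9]
width: 0.0501
```

```bash
python3 - <<'E'
from h import *
s=manip.get_state()
plan([.5233,-.0149,.0635],-142.7,4)
E
```

```text
clock 23.4 pos [ 0.5221 -0.0151  0.0999] F [-0.3  0.5 -0.9] w 0.0501 q6 -2.38
[-0.03, -0.01, 0.91, 0.02, -0.01, -0.08, -0.03, -0.01, 0.91, 0.02, -0.01, -0.08, -0.03, -0.01, 0.91, 0.02, -0.01, -0.08, -0.03, -0.01, 0.91, 0.02, -0.01, -0.08]
```

Request:
servo_tool(
  deltas=[-0.03, 0, 0.9, 0, 0, 0, -0.03, 0, 0.9, 0, 0, 0, -0.03, 0, 0.9, 0, 0, 0, -0.03, 0, 0.8, 0, 0, 0, 0, 0, 0, 0, 0, 0, 0, 0, 0, 0, 0, 0],
)

```text
clock: 24.0
position: [0.5225, -0.0142, 0.0611]
ee_rot: [-0.001, -0.317, 0.948, 0.001]
contact_force: [0.2, -0.0, -0.5]
width: 0.05
```

```bash
python3 - <<'E'
from h import *
grab('wrist','w16')
plan([.5233,-.0149,.064],-142.7,1)
E
```

```text
clock 24.05 pos [ 0.5224 -0.0142  0.0612] F [ 0.2 -0.5 -0.2] w 0.0502 q6 -2.38
[-0.03, -0.11, -0.28, 0.13, -0.09, -0.35]
```

View pics/w16.png

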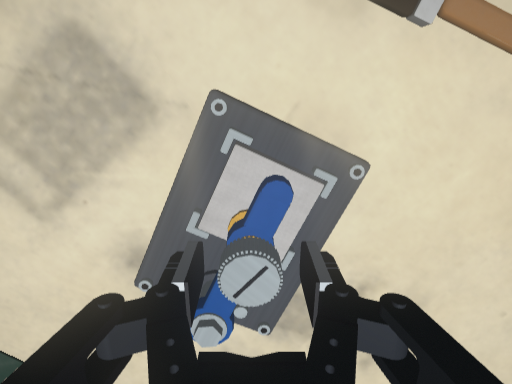

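The head (251,280) is centred between the fingers. I'll adjust slightly, then close.

Request:
servo_tool(
  deltas=[-0.03, -0.1, -0.25, 0.1, -0.1, 0, 0, 0, 0, 0, 0, 0],
)

```text
clock: 24.25
position: [0.5238, -0.0149, 0.0642]
ee_rot: [0.001, -0.317, 0.948, -0.0]
contact_force: [0.5, 0.5, 0.1]
width: 0.0503
```

Request:
servo_tool(
  deltas=[0, 0, 0, 0, 0, 0, 0, 0, 0, 0, 0, 0, 0, 0, 0, 0, 0, 0, 0, 0, 0, 0, 0, 0, 0, 0, 0, 0, 0, 0],
  jaw=2,
  grip_force=40,
)

```text
clock: 24.75
position: [0.5239, -0.0149, 0.0651]
ee_rot: [0.001, -0.317, 0.948, -0.0]
contact_force: [0.5, -0.3, -0.1]
width: 0.0284
```

```bash
cat >> h.py <<'E'
def st():
    s=manip.get_state();q=s['ee_rot'];R=Ro.from_quat([q[1],q[2],q[3],q[0]]).as_matrix()
    print('t',round(s['clock'],2),'p',(s['position']*1000).round(2),'yaw',yawof(s).round(2),'tilt',np.degrees(np.arctan2(R[:2,2],-R[2,2])).round(2),'F',s['contact_force'].round(2),'M',s['moment'].round(3),'w',round(float(s['width'])*1000,2),'q6',s['qpos'][5].round(3),'e6',s['effort'][5].round(3))
E
python3 -c "
from h import *
st()"
```

```text
t 24.75 p [523.86 -14.92  65.1 ] yaw -143.04 tilt [0.11 0.01] F [ 0.47 -0.32 -0.13] M [-0.02   0.019  0.03 ] w 28.4 q6 -2.378 e6 0.022
```

Gripped cleanly. Short turning test, clockwise and following the thread.

Request:
servo_tool(
  deltas=[0, 0, 0.01, 0, 0, 6, 0, 0, 0.01, 0, 0, 6, 0, 0, 0.01, 0, 0, 6, 0, 0, 0.01, 0, 0, 6, 0, 0, 0, 0, 0, 0],
)

```text
clock: 25.25
position: [0.5239, -0.0151, 0.0646]
ee_rot: [0.001, -0.105, 0.994, -0.0]
contact_force: [-0.7, 0.4, -0.3]
width: 0.0285
```

```bash
python3 -c "
from h import *
st()"
```

```text
t 25.25 p [523.95 -15.14  64.56] yaw -167.92 tilt [ 0.11 -0.02] F [-0.69  0.41 -0.34] M [ 0.008  0.014 -0.098] w 28.49 q6 -1.943 e6 0.354
```

Request:
servo_tool(
  deltas=[0, 0, 0.01, 0, 0, 6, 0, 0, 0.01, 0, 0, 6, 0, 0, 0.01, 0, 0, 6, 0, 0, 0, 0, 0, 0],
)

```text
clock: 25.65
position: [0.524, -0.0153, 0.0642]
ee_rot: [0.001, 0.052, 0.999, -0.0]
contact_force: [-0.4, 1.5, 1.0]
width: 0.0285
```

```bash
python3 -c "
from h import *
st()"
```

```text
t 25.65 p [523.97 -15.28  64.17] yaw 173.99 tilt [ 0.1  -0.03] F [-0.38  1.51  0.96] M [-0.013  0.031 -0.046] w 28.45 q6 -1.627 e6 0.369
```

Request:
servo_tool(
  deltas=[0, 0, 0.01, 0, 0, 5, 0, 0, 0.01, 0, 0, 5, 0, 0, 0, 0, 0, 0],
)

```text
clock: 25.95
position: [0.524, -0.0154, 0.064]
ee_rot: [0.001, 0.136, 0.991, -0.0]
contact_force: [0.4, -0.3, -0.4]
width: 0.0286
```

```bash
python3 -c "
from h import *
st()"
```

```text
t 25.95 p [523.96 -15.38  63.96] yaw 164.34 tilt [ 0.1  -0.04] F [ 0.38 -0.27 -0.43] M [-0.017  0.016 -0.114] w 28.59 q6 -1.459 e6 0.303
```

Request:
servo_tool(
  deltas=[0, 0, 0.01, 0, 0, 5, 0, 0, 0.01, 0, 0, 5],
)

```text
clock: 26.15
position: [0.5239, -0.0154, 0.0638]
ee_rot: [0.001, 0.22, 0.975, -0.0]
contact_force: [-0.0, -0.0, 0.6]
width: 0.0283
```

```bash
python3 -c "
from h import *
st()"
```

```text
t 26.15 p [523.95 -15.45  63.75] yaw 154.58 tilt [ 0.1  -0.05] F [-0.04 -0.01  0.63] M [0.001 0.005 0.054] w 28.31 q6 -1.288 e6 -0.648
```

Request:
servo_tool(
  deltas=[0, 0, 0.01, 0, 0, 5, 0, 0, 0.01, 0, 0, 5],
)

```text
clock: 26.35
position: [0.5239, -0.0155, 0.0635]
ee_rot: [0.001, 0.303, 0.953, -0.0]
contact_force: [-0.2, -0.9, -0.6]
width: 0.0287
```

```bash
python3 -c "
from h import *
st()"
```

```text
t 26.35 p [523.88 -15.5   63.53] yaw 144.73 tilt [ 0.09 -0.06] F [-0.23 -0.91 -0.64] M [-0.049  0.002  0.029] w 28.67 q6 -1.116 e6 -0.646
```

Request:
servo_tool(
  deltas=[0, 0, 0.01, 0, 0, 5, 0, 0, 0.01, 0, 0, 5],
)

```text
clock: 26.55
position: [0.5239, -0.0156, 0.0633]
ee_rot: [0.001, 0.384, 0.924, -0.0]
contact_force: [-0.8, 0.2, -0.2]
width: 0.0283
```

```bash
python3 -c "
from h import *
st()"
```

```text
t 26.55 p [523.87 -15.57  63.32] yaw 134.89 tilt [ 0.09 -0.07] F [-0.82  0.19 -0.21] M [-0.092 -0.01   0.018] w 28.3 q6 -0.945 e6 -0.646
```

Request:
servo_tool(
  deltas=[0.02, 0.02, 0.01, 0, 0, 5, 0.02, 0.02, 0.01, 0, 0, 5],
)

```text
clock: 26.75
position: [0.5237, -0.0152, 0.0631]
ee_rot: [0.001, 0.461, 0.887, -0.001]
contact_force: [-0.9, -0.5, 1.1]
width: 0.0288
```

```bash
python3 -c "
from h import *
st()"
```

```text
t 26.75 p [523.7  -15.24  63.1 ] yaw 125.05 tilt [ 0.06 -0.1 ] F [-0.91 -0.53  1.09] M [-0.036  0.044  0.013] w 28.76 q6 -0.771 e6 -0.65
```

Request:
servo_tool(
  deltas=[0.01, 0.02, 0.01, 0, 0, 5, 0, 0, 0.01, 0, 0, 5],
)

```text
clock: 26.95
position: [0.5236, -0.0152, 0.0629]
ee_rot: [0.001, 0.536, 0.844, -0.001]
contact_force: [0.2, -0.5, 0.1]
width: 0.0284
```

```bash
python3 -c "
from h import *
st()"
```

```text
t 26.95 p [523.58 -15.16  62.9 ] yaw 115.21 tilt [ 0.04 -0.12] F [ 0.2  -0.53  0.11] M [ 0.022 -0.017  0.032] w 28.44 q6 -0.599 e6 -0.644
```

Request:
servo_tool(
  deltas=[0, 0, 0.01, 0, 0, 5, 0, 0, 0.01, 0, 0, 5],
)

```text
clock: 27.15
position: [0.5235, -0.0152, 0.0627]
ee_rot: [0.001, 0.606, 0.795, -0.001]
contact_force: [-0.6, -0.2, -0.4]
width: 0.0284
```

```bash
python3 -c "
from h import *
st()"
```

```text
t 27.15 p [523.52 -15.19  62.7 ] yaw 105.36 tilt [ 0.03 -0.13] F [-0.57 -0.2  -0.36] M [-0.043  0.016  0.087] w 28.39 q6 -0.427 e6 -0.646
```

Joint-6 effort while turning (−0.646) is a clean signal, still in the free phase after 1.95 rad. Continuing.

Request:
servo_tool(
  deltas=[0, 0, 0.01, 0, 0, 5, 0, 0, 0.01, 0, 0, 5],
)

```text
clock: 27.35
position: [0.5234, -0.0152, 0.0625]
ee_rot: [0.001, 0.672, 0.74, -0.001]
contact_force: [0.2, -0.4, -0.5]
width: 0.0284
```

```bash
python3 -c "
from h import *
st()"
```

```text
t 27.35 p [523.44 -15.22  62.45] yaw 95.52 tilt [ 0.02 -0.13] F [ 0.17 -0.39 -0.52] M [ 0.008 -0.004  0.088] w 28.43 q6 -0.255 e6 -0.646
```

Request:
servo_tool(
  deltas=[0, 0, 0.01, 0, 0, 5, 0, 0, 0.01, 0, 0, 5],
)

```text
clock: 27.55
position: [0.5233, -0.0152, 0.0622]
ee_rot: [0.001, 0.733, 0.68, -0.001]
contact_force: [-0.5, -0.0, -0.0]
width: 0.0284
```

```bash
python3 -c "
from h import *
st()"
```

```text
t 27.55 p [523.34 -15.21  62.2 ] yaw 85.67 tilt [ 0.01 -0.14] F [-0.55 -0.05 -0.03] M [0.026 0.02  0.081] w 28.41 q6 -0.083 e6 -0.646
```

Request:
servo_tool(
  deltas=[0, 0, 0.01, 0, 0, 5, 0, 0, 0.01, 0, 0, 5],
)

```text
clock: 27.75
position: [0.5233, -0.0152, 0.062]
ee_rot: [0.001, 0.789, 0.614, -0.001]
contact_force: [0.6, 0.0, 0.0]
width: 0.0284
```

```bash
python3 -c "
from h import *
st()"
```

```text
t 27.75 p [523.26 -15.2   62.03] yaw 75.82 tilt [ 0.01 -0.14] F [0.58 0.04 0.02] M [-0.016  0.009  0.078] w 28.45 q6 0.089 e6 -0.646
```

Request:
servo_tool(
  deltas=[0, 0, 0.01, 0, 0, 5, 0, 0, 0.01, 0, 0, 5],
)

```text
clock: 27.95
position: [0.5232, -0.0152, 0.0618]
ee_rot: [0.001, 0.839, 0.544, -0.001]
contact_force: [0.3, -0.6, 0.2]
width: 0.0284
```

```bash
python3 -c "
from h import *
st()"
```

```text
t 27.95 p [523.2  -15.17  61.81] yaw 65.98 tilt [-0.   -0.14] F [ 0.34 -0.58  0.2 ] M [ 0.013 -0.028  0.087] w 28.39 q6 0.261 e6 -0.645
```

Request:
servo_tool(
  deltas=[0, 0, 0.01, 0, 0, 5, 0, 0, 0.01, 0, 0, 5],
)

```text
clock: 28.15
position: [0.5231, -0.0151, 0.0616]
ee_rot: [0.001, 0.882, 0.47, -0.001]
contact_force: [0.0, 0.4, 0.4]
width: 0.0285
```

```bash
python3 -c "
from h import *
st()"
```

```text
t 28.15 p [523.09 -15.14  61.57] yaw 56.13 tilt [-0.02 -0.14] F [0.02 0.37 0.38] M [0.076 0.017 0.056] w 28.5 q6 0.433 e6 -0.646
```

Request:
servo_tool(
  deltas=[0, 0, 0.01, 0, 0, 5, 0, 0, 0.01, 0, 0, 5],
)

```text
clock: 28.35
position: [0.523, -0.0151, 0.0614]
ee_rot: [0.001, 0.92, 0.393, -0.001]
contact_force: [-0.4, 0.8, -0.5]
width: 0.0286
```

```bash
python3 -c "
from h import *
st()"
```

```text
t 28.35 p [523.02 -15.08  61.35] yaw 46.28 tilt [-0.02 -0.14] F [-0.38  0.77 -0.48] M [0.026 0.025 0.081] w 28.56 q6 0.605 e6 -0.646
```

Request:
servo_tool(
  deltas=[0, 0, 0.01, 0, 0, 5, 0, 0, 0.01, 0, 0, 5],
)

```text
clock: 28.55
position: [0.523, -0.015, 0.0611]
ee_rot: [0.001, 0.95, 0.313, -0.001]
contact_force: [-0.5, -0.5, -0.4]
width: 0.0284
```

```bash
python3 -c "
from h import *
st()"
```

```text
t 28.55 p [522.97 -15.02  61.14] yaw 36.44 tilt [-0.03 -0.14] F [-0.54 -0.46 -0.44] M [0.056 0.08  0.096] w 28.41 q6 0.777 e6 -0.645
```

3.16 rad with no bearing signal yet. I'll check that the head is actually turning with the fingers.

```bash
python3 - <<'E'
from h import *
grab('wrist','w17')
a=cv2.imread('pics/w16.png')[220:340,180:320];b=cv2.imread('pics/w17.png')[220:340,180:320]
cv2.imwrite('pics/z17.png',cv2.resize(np.hstack([a,b]),None,fx=2.8,fy=2.8,interpolation=2));st()
E
```

```text
t 28.6 p [522.97 -15.03  61.12] yaw 36.29 tilt [-0.03 -0.14] F [ 0.26 -0.47  0.04] M [-0.015  0.065 -0.024] w 28.46 q6 0.779 e6 0.225
```

View pics/z17.png

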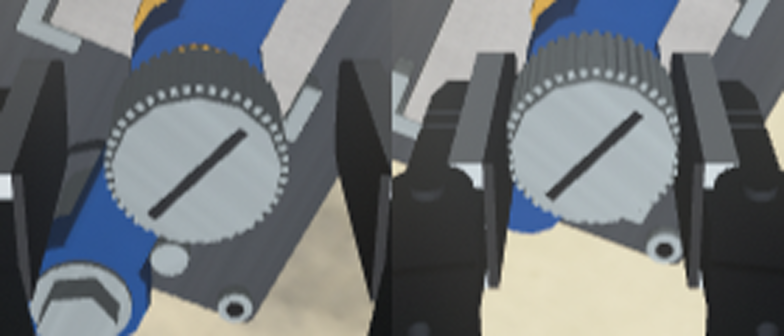

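The slot keeps its angle relative to the fingers (left at 3.0 rad before, right now), so there is no slip. Continuing with one small step at a time.

Request:
servo_tool(
  deltas=[0, 0, 0.01, 0, 0, 5, 0, 0, 0.01, 0, 0, 5],
)

```text
clock: 28.8
position: [0.523, -0.0149, 0.0609]
ee_rot: [0.001, 0.973, 0.23, -0.001]
contact_force: [-1.1, 0.6, -1.2]
width: 0.0283
```

```bash
python3 -c "
from h import *
st()"
```

```text
t 28.8 p [522.95 -14.95  60.92] yaw 26.58 tilt [-0.03 -0.14] F [-1.1   0.62 -1.24] M [ 0.011 -0.035  0.044] w 28.32 q6 0.949 e6 -0.627
```

Request:
servo_tool(
  deltas=[0, 0, 0.01, 0, 0, 5, 0, 0, 0.01, 0, 0, 5],
)

```text
clock: 29.0
position: [0.5229, -0.0149, 0.0607]
ee_rot: [0.001, 0.989, 0.146, -0.0]
contact_force: [0.0, 0.7, -0.9]
width: 0.0289
```

```bash
python3 -c "
from h import *
st()"
```

```text
t 29.0 p [522.92 -14.89  60.72] yaw 16.8 tilt [-0.04 -0.13] F [ 0.03  0.73 -0.93] M [0.013 0.072 0.06 ] w 28.86 q6 1.12 e6 -0.64
```

Request:
servo_tool(
  deltas=[0, 0, 0.01, 0, 0, 5, 0, 0, 0.01, 0, 0, 5],
)

```text
clock: 29.2
position: [0.5229, -0.0148, 0.0605]
ee_rot: [0.001, 0.998, 0.061, -0.0]
contact_force: [-0.2, 0.2, 0.9]
width: 0.0284
```

```bash
python3 -c "
from h import *
st()"
```

```text
t 29.2 p [522.89 -14.8   60.49] yaw 7.02 tilt [-0.04 -0.13] F [-0.18  0.22  0.91] M [0.02  0.056 0.057] w 28.4 q6 1.29 e6 -0.628
```

Request:
servo_tool(
  deltas=[0, 0, 0.01, 0, 0, 5, 0, 0, 0.01, 0, 0, 5],
)

```text
clock: 29.4
position: [0.5229, -0.0147, 0.0604]
ee_rot: [0.001, 1.0, -0.024, -0.0]
contact_force: [0.7, 0.6, -0.2]
width: 0.0283
```

```bash
python3 -c "
from h import *
st()"
```

```text
t 29.4 p [522.91 -14.72  60.4 ] yaw -2.75 tilt [-0.04 -0.13] F [ 0.67  0.56 -0.18] M [0.041 0.037 0.119] w 28.28 q6 1.461 e6 -0.593
```

Effort changed (−0.593), Mz rose to 0.12, and the descent slowed, so it may be starting to bear at yaw of about 3° or less. Smaller steps now.

Request:
servo_tool(
  deltas=[0, 0, 0.01, 0, 0, 5],
)

```text
clock: 29.5
position: [0.5229, -0.0147, 0.0604]
ee_rot: [0.001, 0.998, -0.066, -0.0]
contact_force: [0.5, 0.1, 0.4]
width: 0.0287
```

```bash
python3 -c "
from h import *
st()"
```

```text
t 29.5 p [522.92 -14.67  60.38] yaw -7.62 tilt [-0.04 -0.13] F [0.53 0.08 0.38] M [0.002 0.067 0.14 ] w 28.66 q6 1.546 e6 -0.573
```

Torque rises linearly. Extrapolating back, contact was at yaw ≈ +10.5°, so pressure now is about 9 N. My target is about 0.65 rad past contact, yaw ≈ −27°. The head has stopped descending, so I'll stop following it down.

Request:
servo_tool(
  deltas=[0, 0, 0, 0, 0, 5],
)

```text
clock: 29.6
position: [0.5229, -0.0146, 0.0604]
ee_rot: [0.001, 0.994, -0.109, -0.0]
contact_force: [-0.0, 0.1, -1.4]
width: 0.0283
```

```bash
python3 -c "
from h import *
st()"
```

```text
t 29.6 p [522.93 -14.63  60.36] yaw -12.49 tilt [-0.04 -0.13] F [-0.01  0.09 -1.37] M [0.055 0.08  0.166] w 28.32 q6 1.631 e6 -0.558
```

Request:
servo_tool(
  deltas=[0, 0, 0, 0, 0, 5],
)

```text
clock: 29.7
position: [0.5229, -0.0146, 0.0603]
ee_rot: [0.001, 0.989, -0.151, -0.0]
contact_force: [0.6, 0.5, 0.4]
width: 0.0285
```

```bash
python3 -c "
from h import *
st()"
```

```text
t 29.7 p [522.95 -14.58  60.32] yaw -17.36 tilt [-0.03 -0.13] F [0.64 0.46 0.45] M [0.056 0.02  0.147] w 28.51 q6 1.716 e6 -0.533
```

Request:
servo_tool(
  deltas=[0, 0, 0, 0, 0, 4],
)

```text
clock: 29.8
position: [0.523, -0.0145, 0.0603]
ee_rot: [0.001, 0.983, -0.184, -0.0]
contact_force: [0.2, 0.2, -0.6]
width: 0.0284
```

```bash
python3 -c "
from h import *
st()"
```

```text
t 29.8 p [522.97 -14.53  60.27] yaw -21.2 tilt [-0.03 -0.13] F [ 0.24  0.24 -0.58] M [0.07  0.045 0.16 ] w 28.45 q6 1.783 e6 -0.308
```

Request:
servo_tool(
  deltas=[0, 0, 0, 0, 0, 4, 0, 0, 0, 0, 0, 0, 0, 0, 0, 0, 0, 0],
)

```text
clock: 30.1
position: [0.523, -0.0145, 0.0603]
ee_rot: [0.001, 0.977, -0.213, -0.0]
contact_force: [0.0, 0.9, -0.1]
width: 0.0286
```

```bash
python3 -c "
from h import *
grab('wrist','w18')
st()"
```

```text
t 30.15 p [523.01 -14.51  60.25] yaw -24.6 tilt [-0.03 -0.13] F [-0.45 -0.33  0.4 ] M [-0.013  0.013 -0.089] w 28.4 q6 1.843 e6 -0.133
```

View pics/w18.png

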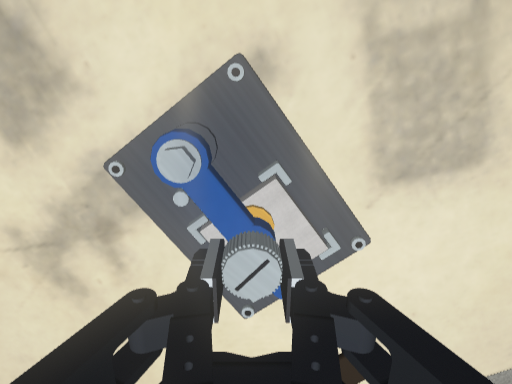

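The slot still sits at the same angle in the fingers, so no slip. That is about 0.62 rad past first bearing, roughly 18–19 N. Releasing and retreating.

Request:
servo_tool(
  deltas=[0, 0, 0, 0, 0, 0, 0, 0, 0, 0, 0, 0, 0, 0, 0, 0, 0, 0, 0, 0, 0, 0, 0, 0],
  jaw=5.5,
)

```text
clock: 30.55
position: [0.5235, -0.0146, 0.0605]
ee_rot: [0.001, 0.978, -0.211, 0.0]
contact_force: [-0.6, 0.5, 1.3]
width: 0.0551
```

Request:
servo_tool(
  deltas=[0, 0, -0.5, 0, 0, 0, 0, 0, -1, 0, 0, 0, 0, 0, -2, 0, 0, 0, 0, 0, -2, 0, 0, 0, -1, 0, -2, 0, 0, 0, -1, 0, -2, 0, 0, 0, 0, 0, 0, 0, 0, 0, 0, 0, 0, 0, 0, 0, 0, 0, 0, 0, 0, 0],
)

```text
clock: 31.45
position: [0.506, -0.0062, 0.1633]
ee_rot: [0.001, 0.978, -0.21, 0.003]
contact_force: [0.2, -0.8, 0.5]
width: 0.055
```

```bash
python3 - <<'E'
from h import *
st();grab('wrist','w19')
E
```

```text
t 31.45 p [505.99  -6.2  163.34] yaw -24.24 tilt [ 0.28 -0.18] F [ 0.24 -0.82  0.5 ] M [ 0.037 -0.028  0.042] w 54.96 q6 1.847 e6 0.001
```

View pics/w19.png

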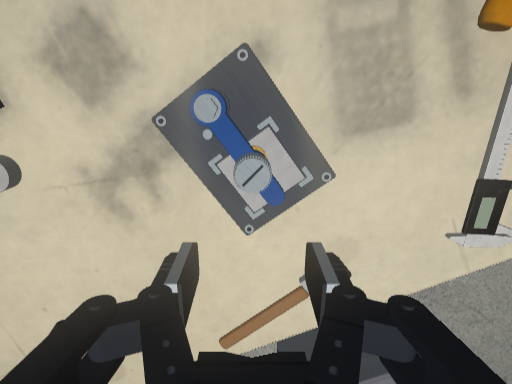

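The arm lies over the block with the pin beside it at (208,134), and the block sits inside the locators. A last numeric check of the arm angle, block and slot.

```bash
python3 - <<'E'
from h import *
ray,proj=caml('w19');im=cv2.imread('pics/w19.png').astype(int);w=cloud('w19')
print('nest',nest('w19',(200,320,110,222),150,amin=60,amax=220))
y=np.radians(12.05);ex=np.array([np.cos(y),np.sin(y)]);ey=np.array([-ex[1],ex[0]]);N=np.array([.5094,-.0179])
f=lambda P:[float((P[:2]-N)@ex*1000),float((P[:2]-N)@ey*1000)]
b=(im[...,0]-im[...,2]>40);ys,xs=np.where(b);P=np.array([f(ray(u,v,.054)) for u,v in zip(xs,ys)])
for a,c in((55,50),(50,45),(45,40),(40,35),(-8,-12),(-12,-16)):
    q=P[(P[:,0]<a)&(P[:,0]>=c)];print(a,len(q),q[:,1].min().round(1) if len(q) else 0,q[:,1].max().round(1) if len(q) else 0)
d=w[...,2];m=((d>.072)&(d<.09)).astype(np.uint8);m[:130]=0;m[210:]=0;m[:,:220]=0;m[:,285:]=0
c=max(cv2.findContours(m,0,1)[0],key=len);(u,v),r=cv2.minEnclosingCircle(c);z=np.median(d[m>0]);print('screw',z,f(ray(u,v,z)))
i2=cv2.imread('pics/w19.png');M=cv2.getRotationMatrix2D((250,140),-36,3.5)
M[:,2]+=np.array([250-250,300-140]);cv2.imwrite('pics/z19.png',cv2.warpAffine(i2,M,(500,600),flags=2))
E
```

```text
[200 110  21  12 188] [0.5756 0.0038 0.023 ]
[258 117  21  14 108] [ 0.5463 -0.0421  0.023 ]
[203 130   9   9  61] [0.5609 0.0127 0.023 ]
[208 155  14  19  96] [0.5334 0.0185 0.023 ]
[299 167  14  20  98] [ 0.486  -0.0551  0.023 ]
[245 207  19  12  79] [0.473  0.0057 0.023 ]
nest ((529.3377075195312, -13.958938598632812), (113.46497344970703, 71.56195068359375), 12.243783950805664)
55 137 -9.2 8.5
50 139 -9.2 8.4
45 131 -9.2 8.5
40 130 -9.1 8.3
-8 89 -9.2 8.0
-12 89 -9.1 8.2
screw 0.07969724658118939 [14.612955024159241, -0.7237797314894607]
```

View pics/z19.png

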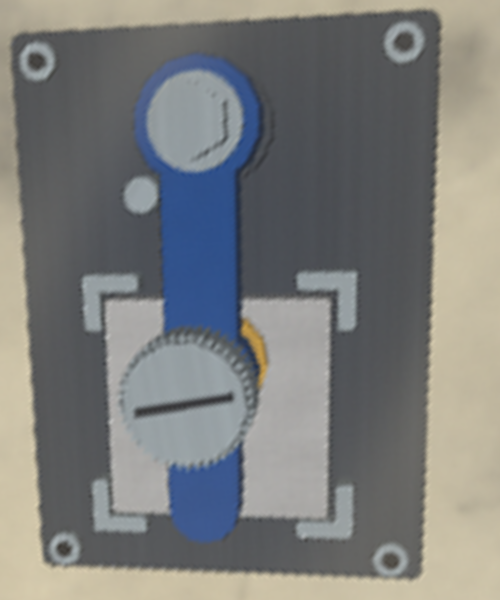

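Arm angle is within about 0.01 rad of the stop, the block is inside the nest, and the screw head is about 5 mm lower, as expected. Handing in.

```bash
python3 -c "
from h import *
st();print(manip.sign_off())"
```

```text
t 31.5 p [505.84  -6.2  163.05] yaw -24.25 tilt [ 0.24 -0.17] F [ 0.02 -0.03  0.55] M [ 0.048  0.027 -0.034] w 54.6 q6 1.847 e6 -0.001
the job is handed in; nothing more can be done
None
```

The block is clamped and the job is handed in, at 31.5 s on the robot's clock. The pressure on the block is an estimate; there is no direct reading of it.

- **Block:** it was laid flat in the nest and released. Measured then, it was within about 0.4 mm of the nest centre. The last picture still shows it inside all four locators, though I did not measure it again after clamping.
- **Clamp arm:** it was swung to the stop, where a 15 N push no longer moved it. Measured at the end, it lies within about 0.01 rad of the stop.
- **Thumbscrew:** turning torque began to rise after about 3.6 rad. I went on about 0.6 rad (a tenth of a turn) from there. By the 3 N per 0.1 rad figure that is about 18 N, give or take 2 N for the uncertain contact point. The screw did not slip in the fingers, and its head ended about 5 mm lower, as the thread predicts.
- **What disagreed:** the fingers felt no clear upward force as the screw began to bear. I judged contact from the joint-6 effort, the wrist moment and the head ceasing to descend.
- **Other things on the bench:** I did not touch them in any move, but I did not measure their positions again at the end.

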